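# Fetch the paint pot from behind the studio supplies

## Task

The little paint pot is hemmed in at the back of the wooden supply tray: first clear the bottle, the jar and the tin off the tray and stand all three on the plywood side board, then stand the paint pot in the middle of the round white ceramic coaster, and only then put the bottle, jar and tin back upright in the tray, each exactly where it stood at the start. Knock nothing over, and leave the brush mug, the paint tube and the pastel box where they are.

Things in the scene. Friction and masses are not known exactly. Their poses are not given: they have to be found in the camera images.
- bottle: Loose white plastic squeeze bottle with a narrow black cap, the tallest of the three in the way: straight round body 52 mm diameter up to 118 mm, then a shoulder to a 25 mm cap, 154 mm high in all, 0.18 to 0.33 kg. Origin: centre of its underside, z up along its axis. Starts upright in one of the tray's three outer places; which one varies.
- jar: Loose white stoneware jar with a wooden lid and small round lid knob: straight round body 60 mm diameter up to 108 mm, 141 mm high with the knob, 0.28 to 0.52 kg. Origin: centre of its underside, z up along its axis. Starts upright in one of the tray's three outer places.
- tin: Loose bare metal tin: straight cylinder 58 mm diameter (rims 60 mm), 112 mm high plus a low dark disc lid to 115 mm, 0.25 to 0.46 kg. Origin: centre of its underside, z up along its axis. Starts upright in one of the tray's three outer places.
- pot: Loose small paint pot, the thing to fetch: clear body tapering 47 mm to 44 mm at the foot, grey lid 50 mm diameter from 33 to 45 mm height, 45 mm high, 0.06 to 0.1 kg. Origin: centre of its underside, z up. Starts upright in the tray's back middle place.
- tray: Fixed wooden tray, 180 (its x) by 250 mm (its y), floor top 6 mm above origin, lip 6 mm thick standing to 18 mm. Origin: centre of underside, on the table; x to its back, away from the robot, y to the left. Flat pale rounds mark the places, at tray (x, y) mm: outer (32, 70), (32, -70), (-38, 0), 72 mm diameter; the pot's (32, 0), 58 mm. Things start centred on these.
- board: Fixed plywood side board on one side of the tray (left or right varies), 280 mm (its x) by 120 mm (its y), 8 mm thick. Origin: centre of its underside on the table. It is empty at the start and has room for the three things in a row along its x, 90 mm apart.
- coaster: Fixed round white ceramic coaster, 90 mm diameter, 5 mm thick, on the other side of the tray from the board. Origin: centre of its underside on the table. The pot goes on its middle.
- mug: Bystander: loose blue mug 76 mm diameter, 90 mm high, with three brushes standing in it up to 197 mm. Origin: centre of its underside. Leave alone.
- tube: Bystander: loose white paint tube lying flat near the robot, about 140 mm long, 44 mm wide, 20 mm high. Origin: underside, middle; x along it to the cap. Leave alone.
- pastels: Bystander: loose closed wooden pastel box 80 by 130 mm, 30 mm high. Origin: centre of its underside. Leave alone.

How it is judged:
On the way, in this order (a step that is already met when the one before it is completed fails the run):
1. bottle, jar and tin all stand released on the side board, the pot still at its place in the tray (angle between each of bottle, jar, tin's own z axis and vertical below 0.12 rad and linear speed of each of bottle, jar, tin below 0.03 m/s and contact force between each of bottle, jar, tin and the fingers below 0.2 N and x of bottle in the frame of board between -0.14 and 0.14 m and y of bottle in the frame of board between -0.06 and 0.06 m and z of bottle in the frame of board between 0.004 and 0.014 m and x of jar in the frame of board between -0.14 and 0.14 m and y of jar in the frame of board between -0.06 and 0.06 m and z of jar in the frame of board between 0.004 and 0.014 m and x of tin in the frame of board between -0.14 and 0.14 m and y of tin in the frame of board between -0.06 and 0.06 m and z of tin in the frame of board between 0.004 and 0.014 m and distance of pot from where it was at the start of the episode below 0.04 m), for 0.2 s.
2. the pot stands released in the middle of the coaster while the three are still on the side board (angle between each of pot, bottle, jar, tin's own z axis and vertical below 0.12 rad and linear speed of each of pot, bottle, jar, tin below 0.03 m/s and contact force between each of pot, bottle, jar, tin and the fingers below 0.2 N and horizontal distance between pot and coaster below 0.015 m and z of pot in the frame of coaster between 0.002 and 0.009 m and x of bottle in the frame of board between -0.14 and 0.14 m and y of bottle in the frame of board between -0.06 and 0.06 m and z of bottle in the frame of board between 0.004 and 0.014 m and x of jar in the frame of board between -0.14 and 0.14 m and y of jar in the frame of board between -0.06 and 0.06 m and z of jar in the frame of board between 0.004 and 0.014 m and x of tin in the frame of board between -0.14 and 0.14 m and y of tin in the frame of board between -0.06 and 0.06 m and z of tin in the frame of board between 0.004 and 0.014 m), for 0.2 s.
At the end, for the whole second after the job is handed in: The pot stands upright on the coaster, its axis within 15 mm of the middle; bottle, jar and tin each stand upright in the tray within 15 mm of where they started; all released and at rest (angle between each of pot, bottle, jar, tin's own z axis and vertical below 0.12 rad and linear speed of each of pot, bottle, jar, tin below 0.03 m/s and contact force between each of pot, bottle, jar, tin and the fingers below 0.2 N and horizontal distance between pot and coaster below 0.015 m and z of pot in the frame of coaster between 0.002 and 0.009 m and distance of each of bottle, jar, tin from where it was at the start of the episode below 0.015 m); the robot touches nothing.
It fails at once if the bottle, jar, tin or pot is knocked over (tilted more than 45 degrees) (angle between any of bottle, jar, tin, pot's own z axis and vertical above 0.785 rad).
It fails at once if the brush mug is disturbed (moved more than 30 mm) (distance of mug from where it was at the start of the episode above 0.03 m).
It fails at once if the paint tube is disturbed (moved more than 30 mm) (distance of tube from where it was at the start of the episode above 0.03 m).
It fails at once if the pastel box is disturbed (moved more than 30 mm) (distance of pastels from where it was at the start of the episode above 0.03 m).
It also fails if it takes over 141 s, if anything falls off the work surface, if the arm or the gripper's body presses on something with over 40 N, if the wrist force passes 120 N, or if a joint passes its speed limit or range.

## Robot

A 6-joint arm with a two-finger parallel gripper is mounted at the origin on the work surface. World frame = base frame: x ahead of the robot, y to its left, z up, the work surface at z = 0. Lengths are in m, angles in rad, forces in N, time in s.
With the tool pointing down it reaches from about 0.35 to 0.975 m from the base axis. Payload 4.9 kg.
Tool frame: the origin (TCP) lies at the very end of the fingers, on their centre line; the grasp point (between the pads) lies 19 mm behind it (ctrl.grasp_offset is the distance from the TCP to the grasp point, in m); z points along the fingers, y is the line along which they close (so a half turn about z gives the same grasp; the last joint's range is limited). The gripper opens to 85 mm and grips with 20 to 120 N. Pads are 22 mm wide; open, the fingers measure 114 mm over their backs; the gripper's body (76 mm by 85 mm) begins 54 mm behind the grasp point. The pads swing forward as they close: fully open they stand 13 mm farther back than shut.
Start: joints at [1.008, 0.053, 1.613, -0, 1.476, -0.119], TCP at [0.268, 0.564, 0.231] pointing down, gripper open.
Joint ranges: [-3.01, 3.01], [-1.01, 2.22], [0.06, 2.58], [-1.02, 4.17], [0.09, 2.62], [-3.14, 3.14]. Speed limits (rad/s): [2.57, 2.57, 3.14, 3.14, 3.14, 3.14].

## Interface

Orientations are given as a rotation vector (axis times angle).
In Python, from station import ctrl, optics gives the robot as it stands.
- The arm moves only by the shell command python3 -m handwheel 'ROWS' [OPENING] [FORCE]. ROWS is JSON, a list of rows, each an object of numbers: "tx", "ty", "tz": the shift along the tool's x, y, z in mm; "roll": the turn about the tool's z in rad. A call has 1 to 12 rows; each row shifts and turns the commanded pose from where the row before left it, along the tool's axes as they then stand; what a row does not reach is not made up. A row lasts 1/12 s, in which the tool goes at most 41.7 mm and 7.16 degrees, less where a joint would pass 70% of its speed; a pose out of reach is approached as far as the arm can. A call with a gripper value outside its range is refused whole. OPENING is the finger opening in mm, from 0 to 85.4, set as the call begins (- or left out, the last holds). The fingers move at their own pace and stop on an object; FORCE is the grip in N (left out, the last holds). Time passes only in rows, so rows that do not move let the fingers close. It gives the time, the measured TCP pose, the force, the opening and the grip force at its end, in the units of the state.
- ctrl.get_obs(): the state, without advancing time (a new reading comes with each control period).
- optics.get_image(name): name is "scene" or "top" or "wrist"; returns (picture, depth): 480x640x3 uint8, red, green, blue; 480x640 float32, m along the optical axis (not along the pixel's ray), 0 where there is no reading.
- optics.camera_params(name): a dict with "mtx" (3x3 intrinsics, pixels), "k1" (the pictures are not rectified: a ray, as slopes to the right and down, at radius r is drawn at 1 + k1 r^2 times it, then the intrinsics apply), "extrinsics" (4x4, takes a point from camera to world coordinates); the wrist camera has in their place "tool_from_camera" (4x4, takes a point from camera to tool coordinates, whose origin is the TCP and whose axes are the flange's). Camera axes: x right, y down, z forward; pixel columns grow to the right and rows downward; lengths in m; the calibration is good to about 2 mm. A picture is of the moment at which its call begins: read the wrist's pose just before it. camera_params takes no time and is no camera call.
- ctrl.finish_job(): hands the job in; it is judged then, once.
The state is a dict: "t": time; "q": joint angles; "dq": joint speeds; "effort": joint torques, N m; "tool_pos": TCP position; "tool_rot": TCP orientation; "contact_force": force on the tool from outside, world axes, zero at the start; "wrist_torque": the same for the moment, N m; "opening": finger opening in m; "grip_force": force on a finger pad.
Only numpy, scipy, OpenCV 4.12 (cv2) and the standard library are available. Lean on these libraries where they do the work, as an engineer would, in place of code of your own. Each camera call takes 0.05 s, during which the arm holds its last target. There are 200 camera calls.

## Working session

There is one attempt and no reset: what is moved stays moved. The work goes in short steps, Python scripts to look and compute and a shell command to move; the robot and the scene stay as the last step left them, time stands still between calls to the robot, and variables do not carry over. Pictures are saved under pics/ and viewed, at most 14 in all, crops included, and the job is handed in when it is done.

```bash
ls; mkdir -p pics; python3 - <<'E'
from station import ctrl, optics
import cv2,numpy as np
o=ctrl.get_obs();print(o['t'],o['tool_pos'],o['tool_rot'],o['opening'],ctrl.grasp_offset)
for n in('scene','top'):
    p,d=optics.get_image(n);cv2.imwrite(f'pics/{n}0.png',p[...,::-1]);np.save(f'pics/{n}0.npy',d)
    c=optics.camera_params(n);print(n,c)
print(optics.camera_params('wrist'))
E
```

```text
pics
0.0 [0.26804348 0.563913   0.23004455] [-0.69128954 -3.0639076   0.00307912] 0.08546844759699668 0.0187
scene {'mtx': array([[529.55022897,   0.        , 320.6491364 ],
       [  0.        , 529.55022897, 234.74919519],
       [  0.        ,   0.        ,   1.        ]]), 'k1': -0.1309483423952225, 'extrinsics': array([[ 0.80858181,  0.49290663, -0.32130751,  0.91585762],
       [ 0.58838048, -0.67919603,  0.43874954, -0.47894196],
       [-0.00196823, -0.54381596, -0.8392022 ,  0.95790561],
       [ 0.        ,  0.        ,  0.        ,  1.        ]])}
top {'mtx': array([[619.79440573,   0.        , 322.10475068],
       [  0.        , 619.79440573, 242.62908468],
       [  0.        ,   0.        ,   1.        ]]), 'k1': 0.05253460571765056, 'extrinsics': array([[-0.02333212, -0.99625148,  0.08329826,  0.47659719],
       [-0.99971239,  0.02278844, -0.00747187, -0.00222928],
       [ 0.00554563, -0.08344864, -0.99649665,  1.20833844],
       [ 0.        ,  0.        ,  0.        ,  1.        ]])}
{'mtx': array([[356.61885245,   0.        , 322.33978365],
       [  0.        , 356.61885245, 240.84372541],
       [  0.        ,   0.        ,   1.        ]]), 'k1': 0.016419864165136955, 'tool_from_camera': array([[-3.18399290e-04, -9.62274123e-01, -2.72081624e-01,
         6.89096195e-02],
       [ 9.99999731e-01, -1.26732571e-04, -7.22017636e-04,
         5.66529811e-04],
       [ 6.60297284e-04, -2.72081781e-01,  9.62273905e-01,
        -1.42769500e-01],
       [ 0.00000000e+00,  0.00000000e+00,  0.00000000e+00,
         1.00000000e+00]])}
```

View pics/scene0.png

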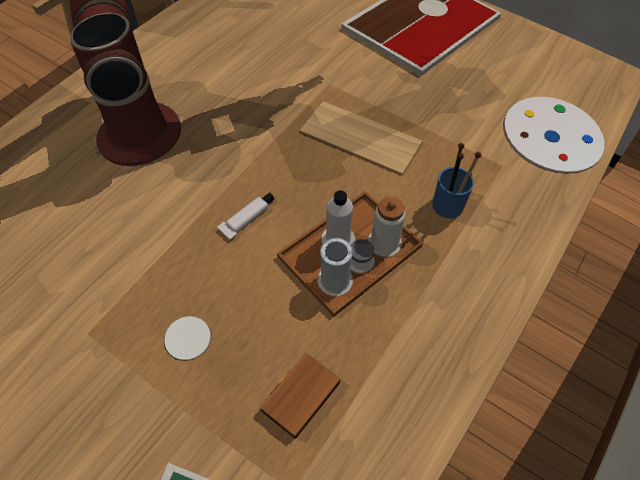

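View pics/top0.png

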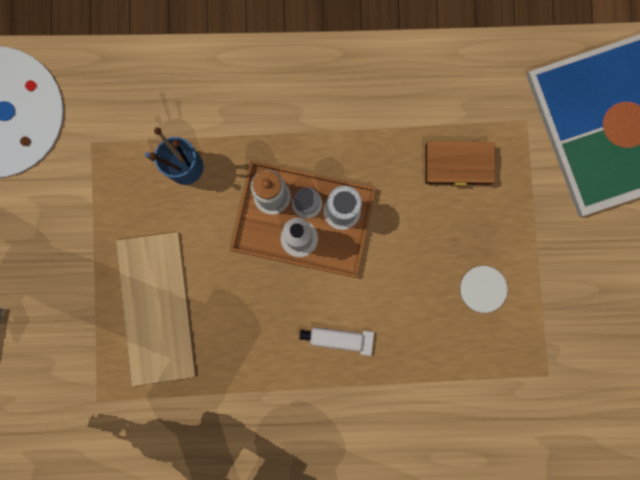

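The scene view shows the bottle cap at (340,197), tin lid at (336,251), jar knob at (391,203), pot at (362,255), coaster at (188,338) and board around (361,137). In the top view the tray corners are near (252,166), (372,189), (357,275) and (236,249). The board is on the left at (157,308), the coaster on the right at (484,289). I'll enlarge both.

```bash
python3 - <<'E'
import cv2,numpy as np
def crop(n,x,y,w,h,s,out):
    p=cv2.imread(f'pics/{n}0.png')[y:y+h,x:x+w]
    p=cv2.convertScaleAbs(cv2.resize(p,None,fx=s,fy=s,interpolation=cv2.INTER_CUBIC),alpha=1.4,beta=15)
    for i in range(0,w,10):
        cv2.line(p,(i*s,0),(i*s,8 if (x+i)%50 else 18),(0,255,255),1)
        if (x+i)%50==0: cv2.putText(p,str(x+i),(i*s+2,28),0,.4,(0,255,255),1)
    for i in range(0,h,10):
        cv2.line(p,(0,i*s),(8 if (y+i)%50 else 18,i*s),(0,255,255),1)
        if (y+i)%50==0: cv2.putText(p,str(y+i),(20,i*s+4),0,.4,(0,255,255),1)
    cv2.imwrite(out,p)
crop('top',230,150,150,140,5-1,'pics/topc.png')
crop('scene',270,180,160,140,4,'pics/scenec.png')
E
```

```text
(no output)
```

View pics/topc.png

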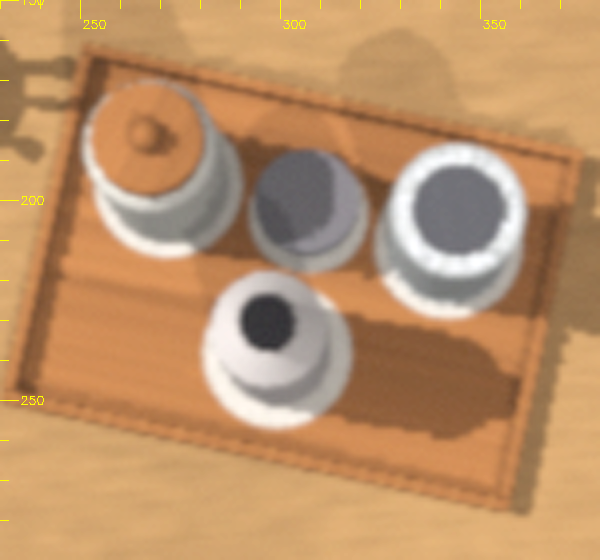

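View pics/scenec.png

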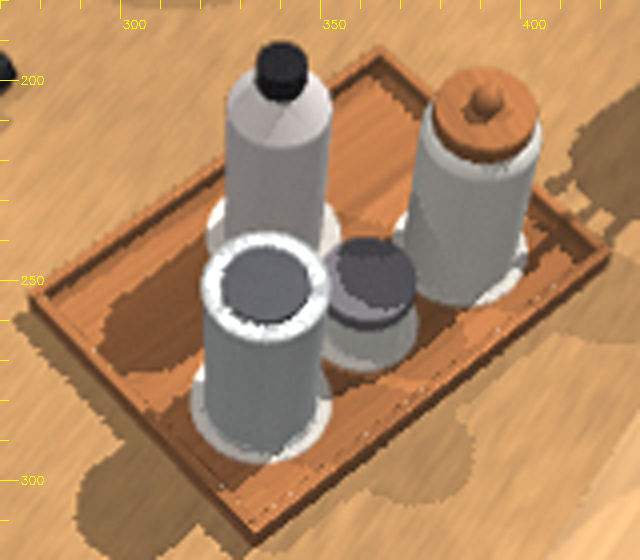

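The crops give sub-pixel positions for the cap, lids, knob and tray corners. Next I'll triangulate them.

```bash
cat > h.py <<'E'
import numpy as np,cv2
from station import ctrl,optics
from scipy.spatial.transform import Rotation as R
def ray(n,uv,T=None):
    c=optics.camera_params(n);K=c['mtx'];T=c['extrinsics'] if T is None else T
    p=cv2.undistortPoints(np.array([[uv]],float),K,np.array([c['k1'],0,0,0.]))[0,0]
    d=T[:3,:3]@np.r_[p,1];return T[:3,3],d/np.linalg.norm(d)
def tri(*rs):
    A=sum(np.eye(3)-np.outer(d,d) for o,d in rs);b=sum((np.eye(3)-np.outer(d,d))@o for o,d in rs)
    x=np.linalg.solve(A,b);return x,max(np.linalg.norm(np.cross(x-o,d)) for o,d in rs)
def atz(r,z): o,d=r;return o+d*(z-o[2])/d[2]
def wristT():
    o=ctrl.get_obs();T=np.eye(4);T[:3,:3]=R.from_rotvec(o['tool_rot']).as_matrix();T[:3,3]=o['tool_pos']
    return T@optics.camera_params('wrist')['tool_from_camera']
E
python3 - <<'E'
from h import *
P=dict(bottle=((296.75,230.5),(340.5,195)),tin=((344.75,202.5),(336.5,251)),jar=((267.2,183.5),(391.7,205)),pot=((307,200.7),(363,247)),
 tBL=((252,161.2),(422,243)),tBR=((375.5,188),(333.2,316.2)),tFR=((358,278),(278.2,254.2)),tFL=((231.2,247),(364,192)),
 coaster=((484,289),(188,338)),b1=((134,385),(321,103)),b2=((194,377),(301,131)),b3=((177,234),(404,170)),b4=((117,241),(421,145)))
Z=dict(bottle=.16,tin=.121,jar=.147,pot=.051,coaster=.005)
C={}
np.set_printoptions(precision=4,suppress=True)
for k,(a,b) in P.items():
    x,e=tri(ray('top',a),ray('scene',b));z=Z.get(k,.018 if k[0]=='t' else .008);C[k]=x
    print(k,x,round(e,4),'atz top',atz(ray('top',a),z)[:2],'scene',atz(ray('scene',b),z)[:2])
t=np.array([C[k] for k in('tBL','tBR','tFR','tFL')])
c=t.mean(0);v=t[0]-t[1]+t[3]-t[2];ang=np.arctan2(-v[0],v[1]);print('tray',c,ang)
for n,(x,y) in dict(jar=(.032,.07),tin=(.032,-.07),bottle=(-.038,0),pot=(.032,0)).items():
    print(n,c[:2]+[np.cos(ang)*x-np.sin(ang)*y,np.sin(ang)*x+np.cos(ang)*y])
b=np.array([C[k] for k in('b1','b2','b3','b4')]);v=b[3]-b[0]+b[2]-b[1];print('board',b.mean(0),np.arctan2(v[1],v[0]))
o=ctrl.get_obs();print(R.from_rotvec(o['tool_rot']).as_matrix())
E
```

```text
bottle [0.5867 0.0331 0.1582] 0.0008 atz top [0.5859 0.0325] scene [0.5881 0.0326]
tin [ 0.6387 -0.0519  0.1179] 0.0006 atz top [ 0.6378 -0.0521] scene [ 0.6402 -0.0531]
jar [0.6721 0.0835 0.1392] 0.0007 atz top [0.6701 0.0824] scene [0.675  0.0787]
pot [0.6544 0.0172 0.0557] 0.0025 atz top [0.6532 0.0157] scene [0.6549 0.0215]
tBL [0.7395 0.1223 0.0149] 0.0009 atz top [0.7381 0.1214] scene [0.7407 0.1209]
tBR [ 0.6824 -0.1189  0.0032] 0.0003 atz top [ 0.6801 -0.1173] scene [ 0.6857 -0.1247]
tFR [ 0.5085 -0.077   0.0118] 0.0026 atz top [ 0.5065 -0.0784] scene [ 0.5131 -0.0779]
tFL [0.5697 0.162  0.0197] 0.0023 atz top [0.5717 0.1638] scene [0.5674 0.1614]
coaster [ 0.4807 -0.3225  0.    ] 0.0008 atz top [ 0.4802 -0.3218] scene [ 0.4836 -0.3228]
b1 [0.3131 0.3508 0.0028] 0.0018 atz top [0.3151 0.3505] scene [0.3152 0.3449]
b2 [ 0.327   0.2409 -0.0009] 0.0019 atz top [0.3266 0.2378] scene [0.3338 0.2355]
b3 [0.6026 0.2707 0.013 ] 0.0037 atz top [0.6001 0.2695] scene [0.6037 0.2775]
b4 [ 0.5901  0.3904 -0.0136] 0.0013 atz top [0.5891 0.3843] scene [0.5965 0.3701]
tray [0.625  0.0221 0.0124] -0.24148321524965533
jar [0.6728 0.0824]
tin [ 0.6394 -0.0535]
bottle [0.5881 0.0312]
pot [0.6561 0.0144]
board [0.4582 0.3132 0.0003] 0.12508439732338722
[[-0.9031  0.4294 -0.001 ]
 [ 0.4294  0.9031 -0.0016]
 [ 0.0002 -0.0018 -1.    ]]
```

Two-view results agree to about 2 mm:

| Thing | Position (m) |
|---|---|
| bottle | (0.587, 0.0325) |
| jar | (0.672, 0.0825) |
| tin | (0.639, -0.0525) |
| pot | (0.655, 0.016) |
| coaster | (0.481, -0.322) |
| board | (0.458, 0.311), yaw 0.12 |

Next I'll turn the tool square to the world axes (tool x = -X, y = +Y, z = -Z) and go over the bottle.

```bash
python3 -m handwheel '[{"roll":-0.111},{"roll":-0.111},{"roll":-0.111},{"roll":-0.111},{"tx":-12,"ty":-18},{"tx":-16,"ty":-27},{"tx":-16,"ty":-27},{"tx":-16,"ty":-27},{"tx":-16,"ty":-27},{"tx":-16,"ty":-27},{"tx":-16,"ty":-27},{"tx":-16,"ty":-27}]' 85
python3 -m handwheel '[{"tx":-16,"ty":-27},{"tx":-16,"ty":-27},{"tx":-16,"ty":-27},{"tx":-16,"ty":-27},{"tx":-16,"ty":-27},{"tx":-16,"ty":-27},{"tx":-16,"ty":-27},{"tx":-16,"ty":-27},{"tx":-16,"ty":-27},{"tx":-12,"ty":-20},{"tx":-8,"ty":-20},{}]'
python3 - <<'E'
from h import *
o=ctrl.get_obs();print(R.from_rotvec(o['tool_rot']).as_matrix().round(4));T=wristT()
p,d=optics.get_image('wrist');cv2.imwrite('pics/w1.png',p[...,::-1]);np.save('pics/w1T.npy',T)
E
```

```text
[[-9.031e-01  4.294e-01 -1.000e-03]
 [ 4.294e-01  9.031e-01 -1.600e-03]
 [ 2.000e-04 -1.800e-03 -1.000e+00]]$[0]: bad value
$[0]: bad value
```

View pics/w1.png

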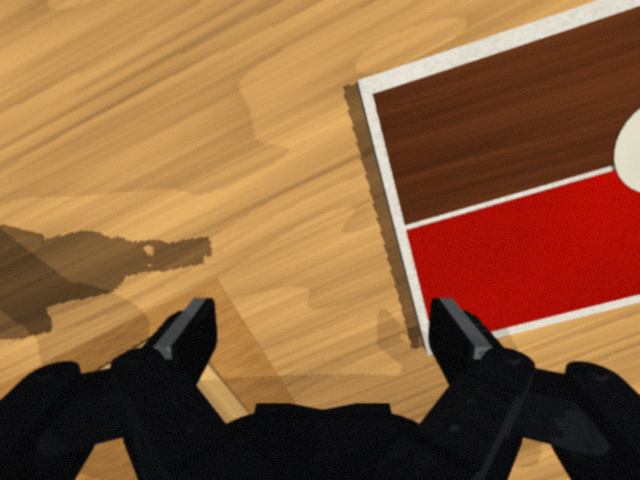

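Nothing moved: the picture shows the start view, with the book's corner at (360,85). The rows were refused, so it probably wants all four numbers in each row.

```bash
python3 -m handwheel '[{"tx":0,"ty":0,"tz":0,"roll":-0.111},{"tx":0,"ty":0,"tz":0,"roll":-0.111},{"tx":0,"ty":0,"tz":0,"roll":-0.111},{"tx":0,"ty":0,"tz":0,"roll":-0.111},{"tx":-8,"ty":-12,"tz":0,"roll":0},{"tx":-16,"ty":-27,"tz":0,"roll":0},{"tx":-16,"ty":-27,"tz":0,"roll":0},{"tx":-16,"ty":-27,"tz":0,"roll":0},{"tx":-16,"ty":-27,"tz":0,"roll":0},{"tx":-16,"ty":-27,"tz":0,"roll":0},{"tx":-8,"ty":-12,"tz":0,"roll":0},{"tx":0,"ty":0,"tz":0,"roll":0}]' 85
```

```text
t: 1.15
tool_pos: [0.366, 0.4024, 0.2311]
tool_rot: [0.01, 3.141, -0.002]
contact_force: [-0.7, -0.1, -0.3]
opening: 0.0853
grip_force: 0.0
```

```bash
python3 -m handwheel '[{"tx":-9,"ty":-14,"tz":0,"roll":0},{"tx":-20,"ty":-34,"tz":0,"roll":0},{"tx":-22,"ty":-37,"tz":0,"roll":0},{"tx":-22,"ty":-37,"tz":0,"roll":0},{"tx":-22,"ty":-37,"tz":0,"roll":0},{"tx":-22,"ty":-37,"tz":0,"roll":0},{"tx":-22,"ty":-37,"tz":0,"roll":0},{"tx":-22,"ty":-37,"tz":0,"roll":0},{"tx":-22,"ty":-37,"tz":0,"roll":0},{"tx":-22,"ty":-37,"tz":0,"roll":0},{"tx":-16,"ty":-26,"tz":0,"roll":0},{"tx":0,"ty":0,"tz":0,"roll":0}]' 
python3 - <<'E'
from h import *
T=wristT()
p,d=optics.get_image('wrist');cv2.imwrite('pics/w2.png',p[...,::-1]);np.save('pics/w2T.npy',T)
E
```

```text
t: 2.15
tool_pos: [0.5817, 0.0406, 0.2309]
tool_rot: [0.011, 3.141, -0.003]
contact_force: [0.4, 1.0, 0.0]
opening: 0.085
grip_force: 0.0
```

View pics/w2.png

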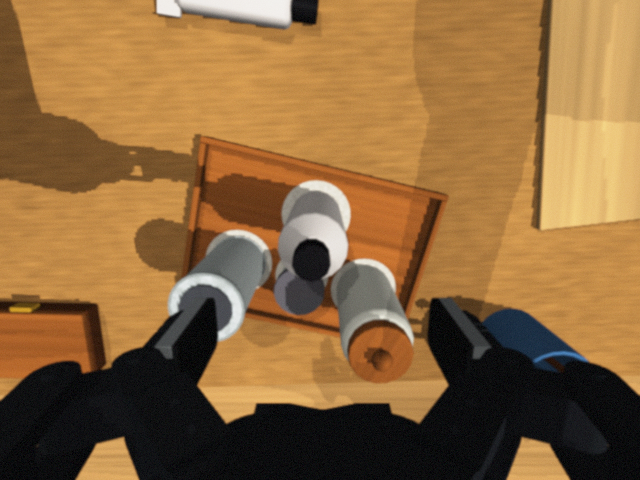

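The wrist view shows the cap at (312,260), tin lid at (207,308), jar knob at (381,360) and pot lid at (300,289). I'll cross-check these against the fixed cameras.

```bash
python3 - <<'E'
from h import *
np.set_printoptions(precision=4,suppress=True)
T=np.load('pics/w2T.npy')
P=dict(bottle=((296.75,230.5),(340.5,195),(312,260),.16),tin=((344.75,202.5),(336.5,251),(207,308),.121),jar=((267.2,183.5),(391.7,205),(381,360),.147),pot=((307,200.7),(363,247),(300,290),.051))
for k,(a,b,w,z) in P.items():
    r=ray('wrist',w,T);print(k,tri(ray('top',a),ray('scene',b),r),atz(r,z)[:2])
o=ctrl.get_obs();print(o['tool_pos'],o['q'])
E
```

```text
bottle (array([0.5867, 0.0336, 0.1577]), np.float64(0.0011333939754034283)) [0.586  0.0342]
tin (array([ 0.639 , -0.0514,  0.1175]), np.float64(0.0011334349596285383)) [ 0.6381 -0.0493]
jar (array([0.6722, 0.0836, 0.1395]), np.float64(0.0009866431254740066)) [0.6674 0.0828]
pot (array([0.6539, 0.0179, 0.0534]), np.float64(0.0026896173273067516)) [0.6541 0.0182]
[0.5806 0.0429 0.2308] [-0.0541 -0.0477  1.7143  0.      1.4758 -1.6196]
```

Three views agree. Now down to the bottle.

```bash
python3 -m handwheel '[{"tx":-6,"ty":-10,"tz":0,"roll":0},{"tx":0,"ty":0,"tz":0,"roll":0},{"tx":0,"ty":0,"tz":10,"roll":0},{"tx":0,"ty":0,"tz":18,"roll":0},{"tx":0,"ty":0,"tz":22,"roll":0},{"tx":0,"ty":0,"tz":22,"roll":0},{"tx":0,"ty":0,"tz":22,"roll":0},{"tx":0,"ty":0,"tz":18,"roll":0},{"tx":0,"ty":0,"tz":13,"roll":0},{"tx":0,"ty":0,"tz":8,"roll":0},{"tx":0,"ty":0,"tz":3,"roll":0},{"tx":0,"ty":0,"tz":0,"roll":0}]' 85
```

```text
t: 3.2
tool_pos: [0.5855, 0.0354, 0.0948]
tool_rot: [0.001, -3.141, -0.0]
contact_force: [-0.1, 0.0, 0.0]
opening: 0.0852
grip_force: 0.0
```

```bash
python3 -m handwheel '[{"tx":0,"ty":-2,"tz":3,"roll":0},{"tx":0,"ty":0,"tz":0,"roll":0},{"tx":0,"ty":0,"tz":0,"roll":0}]'; python3 -m handwheel '[{"tx":0,"ty":0,"tz":0,"roll":0},{"tx":0,"ty":0,"tz":0,"roll":0},{"tx":0,"ty":0,"tz":0,"roll":0},{"tx":0,"ty":0,"tz":0,"roll":0},{"tx":0,"ty":0,"tz":0,"roll":0},{"tx":0,"ty":0,"tz":0,"roll":0},{"tx":0,"ty":0,"tz":0,"roll":0},{"tx":0,"ty":0,"tz":0,"roll":0},{"tx":0,"ty":0,"tz":0,"roll":0},{"tx":0,"ty":0,"tz":0,"roll":0}]' 30 45
```

```text
t: 3.45
tool_pos: [0.5865, 0.0328, 0.0933]
tool_rot: [0.0, 3.14, -0.0]
contact_force: [0.3, -0.1, -0.9]
opening: 0.0849
grip_force: 0.0
t: 4.28
tool_pos: [0.5864, 0.0329, 0.093]
tool_rot: [-0.0, 3.14, -0.0]
contact_force: [0.7, -0.8, 5.3]
opening: 0.0504
grip_force: 47.6
```

Gripped. Reference pose for the bottle is TCP (0.5864, 0.0329, 0.093). Lifting.

```bash
python3 -m handwheel '[{"tx":0,"ty":0,"tz":-3,"roll":0},{"tx":0,"ty":0,"tz":-6,"roll":0},{"tx":0,"ty":0,"tz":-10,"roll":0},{"tx":0,"ty":0,"tz":-12,"roll":0},{"tx":0,"ty":0,"tz":-12,"roll":0},{"tx":0,"ty":0,"tz":-10,"roll":0},{"tx":0,"ty":0,"tz":-5,"roll":0},{"tx":0,"ty":0,"tz":-2,"roll":0},{"tx":0,"ty":0,"tz":0,"roll":0},{"tx":0,"ty":0,"tz":0,"roll":0}]'
python3 - <<'E'
from h import *
p,d=optics.get_image('scene');cv2.imwrite('pics/s1.png',cv2.resize(p[120:340,230:450,::-1],None,fx=2.5,fy=2.5))
E
```

```text
t: 5.12
tool_pos: [0.5855, 0.033, 0.152]
tool_rot: [0.0, -3.141, -0.0]
contact_force: [0.2, -0.2, -3.1]
opening: 0.0505
grip_force: 47.1
```

View pics/s1.png

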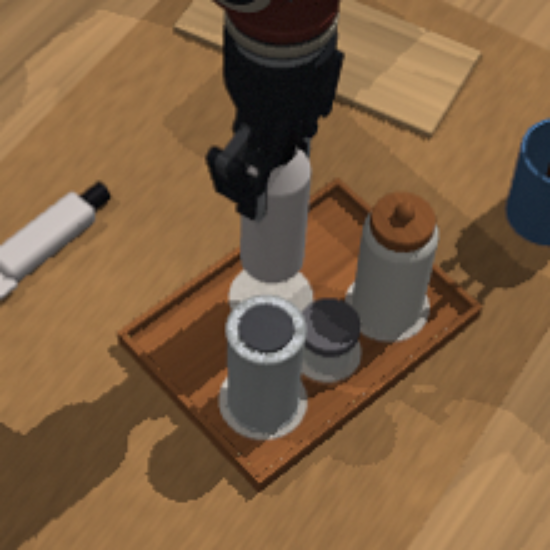

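The bottle is held upright and clear of the tray, bottom at about (272,275). Carrying it to the far board slot (0.547, 0.322).

```bash
python3 -m handwheel '[{"tx":4,"ty":10,"tz":0,"roll":0},{"tx":5,"ty":22,"tz":0,"roll":0},{"tx":5,"ty":32,"tz":0,"roll":0},{"tx":5,"ty":37,"tz":0,"roll":0},{"tx":5,"ty":37,"tz":0,"roll":0},{"tx":5,"ty":37,"tz":0,"roll":0},{"tx":5,"ty":37,"tz":0,"roll":0},{"tx":4,"ty":34,"tz":0,"roll":0},{"tx":0,"ty":26,"tz":0,"roll":0},{"tx":0,"ty":14,"tz":0,"roll":0},{"tx":0,"ty":3,"tz":0,"roll":0},{"tx":0,"ty":0,"tz":0,"roll":0}]'
python3 -m handwheel '[{"tx":0,"ty":0,"tz":5,"roll":0},{"tx":0,"ty":0,"tz":10,"roll":0},{"tx":0,"ty":0,"tz":12,"roll":0},{"tx":0,"ty":0,"tz":12,"roll":0},{"tx":0,"ty":0,"tz":7,"roll":0},{"tx":0,"ty":0,"tz":4,"roll":0},{"tx":0,"ty":0,"tz":2,"roll":0},{"tx":0,"ty":0,"tz":0,"roll":0}]'
```

```text
t: 6.17
tool_pos: [0.5472, 0.3224, 0.1517]
tool_rot: [0.003, -3.141, 0.001]
contact_force: [-0.0, -0.9, -2.2]
opening: 0.0505
grip_force: 47.5
t: 6.83
tool_pos: [0.5475, 0.3218, 0.0996]
tool_rot: [0.0, -3.141, 0.001]
contact_force: [-0.4, -0.4, -1.7]
opening: 0.0507
grip_force: 47.5
```

```bash
python3 -m handwheel '[{"tx":0,"ty":0,"tz":1.5,"roll":0},{"tx":0,"ty":0,"tz":1.5,"roll":0},{"tx":0,"ty":0,"tz":0,"roll":0},{"tx":0,"ty":0,"tz":0,"roll":0}]';python3 -m handwheel '[{"tx":0,"ty":0,"tz":1,"roll":0},{"tx":0,"ty":0,"tz":0,"roll":0},{"tx":0,"ty":0,"tz":0,"roll":0}]'
```

```text
t: 7.17
tool_pos: [0.5479, 0.3221, 0.0977]
tool_rot: [-0.001, 3.141, 0.0]
contact_force: [0.0, -0.1, -2.5]
opening: 0.0505
grip_force: 47.5
t: 7.42
tool_pos: [0.5477, 0.322, 0.0963]
tool_rot: [-0.0, 3.142, 0.0]
contact_force: [0.0, 0.5, -2.7]
opening: 0.0506
grip_force: 47.5
```

```bash
python3 -m handwheel '[{"tx":0,"ty":0,"tz":1,"roll":0},{"tx":0,"ty":0,"tz":0,"roll":0},{"tx":0,"ty":0,"tz":0,"roll":0}]';python3 -m handwheel '[{"tx":0,"ty":0,"tz":0.7,"roll":0},{"tx":0,"ty":0,"tz":0,"roll":0},{"tx":0,"ty":0,"tz":0,"roll":0}]'
```

```text
t: 7.67
tool_pos: [0.5477, 0.3219, 0.0952]
tool_rot: [0.0, -3.141, 0.0]
contact_force: [-0.2, 0.6, -2.5]
opening: 0.0507
grip_force: 47.5
t: 7.92
tool_pos: [0.548, 0.322, 0.095]
tool_rot: [-0.0, 3.141, 0.0]
contact_force: [-0.3, 0.0, -0.2]
opening: 0.0504
grip_force: 47.7
```

Contact at z = 0.095, as expected. Releasing and rising.

```bash
python3 -m handwheel '[{"tx":0,"ty":0,"tz":0,"roll":0},{"tx":0,"ty":0,"tz":0,"roll":0},{"tx":0,"ty":0,"tz":0,"roll":0},{"tx":0,"ty":0,"tz":0,"roll":0},{"tx":0,"ty":0,"tz":0,"roll":0},{"tx":0,"ty":0,"tz":0,"roll":0}]' 85
python3 -m handwheel '[{"tx":0,"ty":0,"tz":-4,"roll":0},{"tx":0,"ty":0,"tz":-8,"roll":0},{"tx":0,"ty":0,"tz":-15,"roll":0},{"tx":0,"ty":0,"tz":-22,"roll":0},{"tx":0,"ty":0,"tz":-22,"roll":0},{"tx":0,"ty":0,"tz":-20,"roll":0},{"tx":0,"ty":0,"tz":-12,"roll":0},{"tx":0,"ty":0,"tz":-5,"roll":0},{"tx":0,"ty":0,"tz":0,"roll":0}]' 
```

```text
t: 8.42
tool_pos: [0.5478, 0.322, 0.0947]
tool_rot: [-0.0, 3.141, 0.0]
contact_force: [0.5, 0.4, -0.0]
opening: 0.0847
grip_force: 0.0
t: 9.17
tool_pos: [0.5487, 0.3224, 0.2051]
tool_rot: [-0.0, 3.138, 0.002]
contact_force: [-0.9, 0.1, 0.7]
opening: 0.0849
grip_force: 0.0
```

```bash
python3 -m handwheel '[{"tx":0,"ty":-12,"tz":0,"roll":0},{"tx":0,"ty":-26,"tz":0,"roll":0},{"tx":0,"ty":-36,"tz":0,"roll":0},{"tx":-6,"ty":-38,"tz":0,"roll":0},{"tx":-16,"ty":-36,"tz":0,"roll":0},{"tx":-22,"ty":-32,"tz":0,"roll":0},{"tx":-26,"ty":-28,"tz":0,"roll":0},{"tx":-24,"ty":-20,"tz":0,"roll":0},{"tx":-18,"ty":-9,"tz":0,"roll":0},{"tx":-10,"ty":-2,"tz":0,"roll":0},{"tx":0,"ty":0,"tz":0,"roll":0},{"tx":0,"ty":0,"tz":0,"roll":0}]' 
```

```text
t: 10.17
tool_pos: [0.6688, 0.0832, 0.201]
tool_rot: [0.0, -3.138, -0.0]
contact_force: [0.2, 0.1, -0.1]
opening: 0.0848
grip_force: 0.0
```

```bash
python3 -m handwheel '[{"tx":-2.5,"ty":0,"tz":8,"roll":0},{"tx":0,"ty":0,"tz":16,"roll":0},{"tx":0,"ty":0,"tz":20,"roll":0},{"tx":0,"ty":0,"tz":20,"roll":0},{"tx":0,"ty":0,"tz":20,"roll":0},{"tx":0,"ty":0,"tz":16,"roll":0},{"tx":0,"ty":0,"tz":10,"roll":0},{"tx":0,"ty":0,"tz":6,"roll":0},{"tx":0,"ty":0,"tz":3,"roll":0},{"tx":0,"ty":0,"tz":0,"roll":0},{"tx":0,"ty":0,"tz":0,"roll":0}]' 
```

```text
t: 11.08
tool_pos: [0.6729, 0.0833, 0.0847]
tool_rot: [-0.001, 3.14, 0.0]
contact_force: [-0.2, -0.5, -0.1]
opening: 0.0849
grip_force: 0.0
```

```bash
python3 -m handwheel '[{"tx":1,"ty":0,"tz":2,"roll":0},{"tx":0,"ty":0,"tz":0,"roll":0},{"tx":0,"ty":0,"tz":0,"roll":0}]'; python3 -m handwheel '[{"tx":0,"ty":0,"tz":0,"roll":0},{"tx":0,"ty":0,"tz":0,"roll":0},{"tx":0,"ty":0,"tz":0,"roll":0},{"tx":0,"ty":0,"tz":0,"roll":0},{"tx":0,"ty":0,"tz":0,"roll":0},{"tx":0,"ty":0,"tz":0,"roll":0},{"tx":0,"ty":0,"tz":0,"roll":0},{"tx":0,"ty":0,"tz":0,"roll":0}]' 30 50
python3 -m handwheel '[{"tx":0,"ty":0,"tz":-3,"roll":0},{"tx":0,"ty":0,"tz":-6,"roll":0},{"tx":0,"ty":0,"tz":-10,"roll":0},{"tx":0,"ty":0,"tz":-12,"roll":0},{"tx":0,"ty":0,"tz":-12,"roll":0},{"tx":0,"ty":0,"tz":-10,"roll":0},{"tx":0,"ty":0,"tz":-5,"roll":0},{"tx":0,"ty":0,"tz":-2,"roll":0},{"tx":0,"ty":0,"tz":0,"roll":0},{"tx":0,"ty":0,"tz":0,"roll":0}]'
```

```text
t: 11.33
tool_pos: [0.6716, 0.083, 0.0822]
tool_rot: [-0.0, 3.141, 0.0]
contact_force: [0.3, -0.3, -0.4]
opening: 0.0849
grip_force: 0.0
t: 12.0
tool_pos: [0.6719, 0.0832, 0.0823]
tool_rot: [-0.0, 3.14, 0.001]
contact_force: [0.3, 2.0, 4.9]
opening: 0.0581
grip_force: 54.8
t: 12.83
tool_pos: [0.671, 0.083, 0.1412]
tool_rot: [0.0, -3.141, 0.0]
contact_force: [-0.9, -0.4, -4.0]
opening: 0.0581
grip_force: 54.4
```

Jar held, reference TCP (0.6717, 0.0831, 0.0823). Carrying it to the middle slot.

```bash
python3 -m handwheel '[{"tx":10,"ty":0,"tz":0,"roll":0},{"tx":22,"ty":0,"tz":0,"roll":0},{"tx":32,"ty":0,"tz":0,"roll":0},{"tx":36,"ty":2,"tz":0,"roll":0},{"tx":36,"ty":8,"tz":0,"roll":0},{"tx":32,"ty":16,"tz":0,"roll":0},{"tx":24,"ty":26,"tz":0,"roll":0},{"tx":14,"ty":32,"tz":0,"roll":0},{"tx":6,"ty":34,"tz":0,"roll":0},{"tx":1,"ty":34,"tz":0,"roll":0},{"tx":0,"ty":32,"tz":0,"roll":0},{"tx":0,"ty":24,"tz":0,"roll":0}]'
python3 -m handwheel '[{"tx":0,"ty":14,"tz":0,"roll":0},{"tx":0,"ty":6,"tz":0,"roll":0},{"tx":0,"ty":0,"tz":0,"roll":0},{"tx":0,"ty":0,"tz":6,"roll":0},{"tx":0,"ty":0,"tz":11,"roll":0},{"tx":0,"ty":0,"tz":13,"roll":0},{"tx":0,"ty":0,"tz":11,"roll":0},{"tx":0,"ty":0,"tz":7,"roll":0},{"tx":0,"ty":0,"tz":4,"roll":0},{"tx":0,"ty":0,"tz":1,"roll":0},{"tx":0,"ty":0,"tz":0,"roll":0},{"tx":0,"ty":0,"tz":0,"roll":0}]'
```

```text
t: 13.83
tool_pos: [0.4572, 0.2932, 0.141]
tool_rot: [0.003, -3.141, -0.001]
contact_force: [0.6, -0.8, -4.0]
opening: 0.0589
grip_force: 55.1
t: 14.83
tool_pos: [0.4587, 0.3112, 0.0891]
tool_rot: [-0.0, 3.141, 0.001]
contact_force: [-1.3, 0.2, -3.8]
opening: 0.0583
grip_force: 55.1
```

```bash
python3 -m handwheel '[{"tx":0,"ty":0,"tz":2,"roll":0},{"tx":0,"ty":0,"tz":1.5,"roll":0},{"tx":0,"ty":0,"tz":0,"roll":0},{"tx":0,"ty":0,"tz":0,"roll":0}]';python3 -m handwheel '[{"tx":0,"ty":0,"tz":1,"roll":0},{"tx":0,"ty":0,"tz":0,"roll":0},{"tx":0,"ty":0,"tz":0,"roll":0}]';python3 -m handwheel '[{"tx":0,"ty":0,"tz":0.7,"roll":0},{"tx":0,"ty":0,"tz":0,"roll":0},{"tx":0,"ty":0,"tz":0,"roll":0}]'
```

```text
t: 15.17
tool_pos: [0.4582, 0.311, 0.0852]
tool_rot: [-0.0, 3.142, -0.0]
contact_force: [-0.1, -0.3, -3.3]
opening: 0.0581
grip_force: 55.1
t: 15.42
tool_pos: [0.4585, 0.3111, 0.0844]
tool_rot: [-0.0, 3.141, 0.001]
contact_force: [0.0, 0.3, -2.6]
opening: 0.0582
grip_force: 55.2
t: 15.67
tool_pos: [0.4587, 0.3112, 0.0844]
tool_rot: [-0.0, 3.141, 0.0]
contact_force: [-1.8, 0.0, 2.6]
opening: 0.0583
grip_force: 55.6
```

Touched at 0.0844. Releasing, rising and going to the tin.

```bash
python3 -m handwheel '[{"tx":0,"ty":0,"tz":0,"roll":0},{"tx":0,"ty":0,"tz":0,"roll":0},{"tx":0,"ty":0,"tz":0,"roll":0},{"tx":0,"ty":0,"tz":0,"roll":0},{"tx":0,"ty":0,"tz":0,"roll":0},{"tx":0,"ty":0,"tz":-4,"roll":0},{"tx":0,"ty":0,"tz":-10,"roll":0},{"tx":0,"ty":0,"tz":-18,"roll":0},{"tx":0,"ty":0,"tz":-24,"roll":0},{"tx":0,"ty":0,"tz":-24,"roll":0},{"tx":0,"ty":0,"tz":-18,"roll":0},{"tx":0,"ty":0,"tz":-6,"roll":0}]' 85
python3 -m handwheel '[{"tx":-6,"ty":-14,"tz":0,"roll":0},{"tx":-12,"ty":-26,"tz":0,"roll":0},{"tx":-16,"ty":-34,"tz":0,"roll":0},{"tx":-17,"ty":-36,"tz":0,"roll":0},{"tx":-18,"ty":-36,"tz":0,"roll":0},{"tx":-18,"ty":-36,"tz":0,"roll":0},{"tx":-18,"ty":-36,"tz":0,"roll":0},{"tx":-18,"ty":-36,"tz":0,"roll":0},{"tx":-18,"ty":-36,"tz":0,"roll":0},{"tx":-18,"ty":-34,"tz":0,"roll":0},{"tx":-14,"ty":-26,"tz":0,"roll":0},{"tx":-7,"ty":-13,"tz":0,"roll":0}]' 
python3 -m handwheel '[{"tx":0,"ty":0,"tz":0,"roll":0},{"tx":0,"ty":0,"tz":0,"roll":0}]'
```

```text
t: 16.67
tool_pos: [0.4602, 0.312, 0.1925]
tool_rot: [-0.0, 3.135, 0.005]
contact_force: [0.3, 0.6, 0.4]
opening: 0.0846
grip_force: 0.0
t: 17.67
tool_pos: [0.6392, -0.0554, 0.1869]
tool_rot: [-0.005, -3.141, 0.001]
contact_force: [-0.9, -1.0, 0.5]
opening: 0.0852
grip_force: 0.0
t: 17.83
tool_pos: [0.638, -0.0519, 0.1868]
tool_rot: [-0.001, -3.14, -0.001]
contact_force: [-1.0, 0.2, 0.4]
opening: 0.085
grip_force: 0.0
```

```bash
python3 -m handwheel '[{"tx":-1,"ty":0,"tz":8,"roll":0},{"tx":0,"ty":0,"tz":16,"roll":0},{"tx":0,"ty":0,"tz":20,"roll":0},{"tx":0,"ty":0,"tz":20,"roll":0},{"tx":0,"ty":0,"tz":20,"roll":0},{"tx":0,"ty":0,"tz":16,"roll":0},{"tx":0,"ty":0,"tz":10,"roll":0},{"tx":0,"ty":0,"tz":5,"roll":0},{"tx":0,"ty":0,"tz":2,"roll":0},{"tx":0,"ty":0,"tz":0,"roll":0},{"tx":0,"ty":0,"tz":0,"roll":0},{"tx":0,"ty":0,"tz":0,"roll":0}]' 
```

```text
t: 18.83
tool_pos: [0.6403, -0.052, 0.0719]
tool_rot: [-0.001, 3.139, -0.001]
contact_force: [0.4, -0.2, 0.0]
opening: 0.0852
grip_force: 0.0
```

```bash
python3 -m handwheel '[{"tx":0,"ty":0,"tz":0,"roll":0},{"tx":0,"ty":0,"tz":0,"roll":0},{"tx":0,"ty":0,"tz":0,"roll":0},{"tx":0,"ty":0,"tz":0,"roll":0},{"tx":0,"ty":0,"tz":0,"roll":0},{"tx":0,"ty":0,"tz":0,"roll":0},{"tx":0,"ty":0,"tz":0,"roll":0},{"tx":0,"ty":0,"tz":0,"roll":0}]' 30 50
python3 -m handwheel '[{"tx":0,"ty":0,"tz":-3,"roll":0},{"tx":0,"ty":0,"tz":-6,"roll":0},{"tx":0,"ty":0,"tz":-12,"roll":0},{"tx":0,"ty":0,"tz":-16,"roll":0},{"tx":0,"ty":0,"tz":-16,"roll":0},{"tx":0,"ty":0,"tz":-14,"roll":0},{"tx":0,"ty":0,"tz":-9,"roll":0},{"tx":0,"ty":0,"tz":-4,"roll":0},{"tx":0,"ty":0,"tz":0,"roll":0},{"tx":0,"ty":0,"tz":0,"roll":0}]'
```

```text
t: 19.5
tool_pos: [0.64, -0.052, 0.0714]
tool_rot: [-0.0, 3.14, -0.0]
contact_force: [-0.3, 0.5, 6.4]
opening: 0.0572
grip_force: 53.9
t: 20.33
tool_pos: [0.639, -0.0519, 0.1499]
tool_rot: [0.0, -3.141, -0.0]
contact_force: [0.2, -0.5, -3.8]
opening: 0.0571
grip_force: 53.9
```

Tin held, reference TCP (0.640, -0.052, 0.0714). Carrying it to the near slot (0.369, 0.300).

```bash
python3 -m handwheel '[{"tx":10,"ty":4,"tz":0,"roll":0},{"tx":20,"ty":10,"tz":0,"roll":0},{"tx":26,"ty":16,"tz":0,"roll":0},{"tx":28,"ty":18,"tz":0,"roll":0},{"tx":28,"ty":20,"tz":0,"roll":0},{"tx":28,"ty":22,"tz":0,"roll":0},{"tx":28,"ty":22,"tz":0,"roll":0},{"tx":28,"ty":22,"tz":0,"roll":0},{"tx":26,"ty":22,"tz":0,"roll":0},{"tx":22,"ty":24,"tz":0,"roll":0},{"tx":16,"ty":26,"tz":0,"roll":0},{"tx":8,"ty":28,"tz":0,"roll":0}]'
python3 -m handwheel '[{"tx":2,"ty":30,"tz":0,"roll":0},{"tx":0,"ty":30,"tz":0,"roll":0},{"tx":0,"ty":28,"tz":0,"roll":0},{"tx":0,"ty":20,"tz":0,"roll":0},{"tx":0,"ty":8,"tz":0,"roll":0},{"tx":0,"ty":2,"tz":0,"roll":0},{"tx":0,"ty":0,"tz":0,"roll":0},{"tx":0,"ty":0,"tz":0,"roll":0}]'
```

```text
t: 21.33
tool_pos: [0.3686, 0.1824, 0.1489]
tool_rot: [-0.0, -3.139, 0.001]
contact_force: [0.3, 0.1, -3.4]
opening: 0.0571
grip_force: 54.1
t: 22.0
tool_pos: [0.369, 0.2989, 0.1498]
tool_rot: [-0.001, -3.141, 0.002]
contact_force: [0.4, -0.5, -2.8]
opening: 0.0568
grip_force: 54.5
```

Touch expected at z ≈ 0.0735.

```bash
python3 -m handwheel '[{"tx":0,"ty":0,"tz":6,"roll":0},{"tx":0,"ty":0,"tz":12,"roll":0},{"tx":0,"ty":0,"tz":16,"roll":0},{"tx":0,"ty":0,"tz":16,"roll":0},{"tx":0,"ty":0,"tz":12,"roll":0},{"tx":0,"ty":0,"tz":7,"roll":0},{"tx":0,"ty":0,"tz":4,"roll":0},{"tx":0,"ty":0,"tz":1,"roll":0},{"tx":0,"ty":0,"tz":0,"roll":0},{"tx":0,"ty":0,"tz":0,"roll":0},{"tx":0,"ty":0,"tz":0,"roll":0}]';python3 -m handwheel '[{"tx":0,"ty":0,"tz":1,"roll":0},{"tx":0,"ty":0,"tz":0,"roll":0},{"tx":0,"ty":0,"tz":0,"roll":0}]';python3 -m handwheel '[{"tx":0,"ty":0,"tz":0.7,"roll":0},{"tx":0,"ty":0,"tz":0,"roll":0},{"tx":0,"ty":0,"tz":0,"roll":0}]'
```

```text
t: 22.92
tool_pos: [0.3699, 0.3004, 0.0774]
tool_rot: [-0.0, 3.14, 0.001]
contact_force: [0.4, -0.6, -2.7]
opening: 0.057
grip_force: 54.5
t: 23.17
tool_pos: [0.3694, 0.3, 0.0756]
tool_rot: [-0.0, 3.141, 0.0]
contact_force: [-0.3, 0.4, -3.3]
opening: 0.0572
grip_force: 54.5
t: 23.42
tool_pos: [0.3692, 0.2999, 0.0746]
tool_rot: [0.0, -3.141, 0.0]
contact_force: [-0.2, 0.5, -3.4]
opening: 0.0569
grip_force: 54.5
```

```bash
python3 -m handwheel '[{"tx":0,"ty":0,"tz":0.8,"roll":0},{"tx":0,"ty":0,"tz":0,"roll":0},{"tx":0,"ty":0,"tz":0,"roll":0}]';python3 -m handwheel '[{"tx":0,"ty":0,"tz":0.6,"roll":0},{"tx":0,"ty":0,"tz":0,"roll":0},{"tx":0,"ty":0,"tz":0,"roll":0}]'
```

```text
t: 23.67
tool_pos: [0.3692, 0.2999, 0.0738]
tool_rot: [0.0, -3.141, 0.0]
contact_force: [-1.0, -0.6, -3.5]
opening: 0.0572
grip_force: 54.5
t: 23.92
tool_pos: [0.3693, 0.3, 0.0734]
tool_rot: [-0.0, 3.141, 0.0]
contact_force: [0.2, 0.6, -3.4]
opening: 0.0571
grip_force: 54.7
```

```bash
python3 -m handwheel '[{"tx":0,"ty":0,"tz":0.6,"roll":0},{"tx":0,"ty":0,"tz":0,"roll":0},{"tx":0,"ty":0,"tz":0,"roll":0}]'; python3 -m handwheel '[{"tx":0,"ty":0,"tz":0,"roll":0},{"tx":0,"ty":0,"tz":0,"roll":0},{"tx":0,"ty":0,"tz":0,"roll":0},{"tx":0,"ty":0,"tz":0,"roll":0},{"tx":0,"ty":0,"tz":0,"roll":0},{"tx":0,"ty":0,"tz":-4,"roll":0},{"tx":0,"ty":0,"tz":-10,"roll":0},{"tx":0,"ty":0,"tz":-20,"roll":0},{"tx":0,"ty":0,"tz":-26,"roll":0},{"tx":0,"ty":0,"tz":-26,"roll":0},{"tx":0,"ty":0,"tz":-18,"roll":0},{"tx":0,"ty":0,"tz":-6,"roll":0}]' 85
```

```text
t: 24.17
tool_pos: [0.3695, 0.3001, 0.0734]
tool_rot: [-0.0, 3.141, 0.0]
contact_force: [-3.2, -0.9, 3.6]
opening: 0.0568
grip_force: 54.9
t: 25.17
tool_pos: [0.3712, 0.3011, 0.1878]
tool_rot: [-0.001, 3.135, 0.006]
contact_force: [0.1, 0.6, -0.2]
opening: 0.0851
grip_force: 0.0
```

```bash
python3 -m handwheel '[{"tx":-4,"ty":-14,"tz":0,"roll":0},{"tx":-10,"ty":-26,"tz":0,"roll":0},{"tx":-20,"ty":-30,"tz":0,"roll":0},{"tx":-26,"ty":-28,"tz":0,"roll":0},{"tx":-28,"ty":-26,"tz":0,"roll":0},{"tx":-28,"ty":-26,"tz":0,"roll":0},{"tx":-28,"ty":-26,"tz":0,"roll":0},{"tx":-28,"ty":-26,"tz":0,"roll":0},{"tx":-28,"ty":-26,"tz":0,"roll":0},{"tx":-28,"ty":-26,"tz":0,"roll":0},{"tx":-28,"ty":-20,"tz":0,"roll":0},{"tx":-18,"ty":-8,"tz":0,"roll":0}]'
python3 -m handwheel '[{"tx":-7,"ty":-2,"tz":0,"roll":0},{"tx":0,"ty":0,"tz":0,"roll":0},{"tx":0,"ty":0,"tz":0,"roll":0},{"tx":0,"ty":0,"tz":0,"roll":0}]'
python3 - <<'E'
from h import *
T=wristT();p,d=optics.get_image('wrist');np.save('pics/w3T.npy',T)
q,_=optics.get_image('top')
a=p[60:400,120:560,::-1];b=q[140:400,80:400,::-1]
s=340/260
cv2.imwrite('pics/w3.png',np.hstack([a,cv2.resize(b,(int(320*s),340))])[:, :800])
print(a.shape)
E
```

```text
t: 26.17
tool_pos: [0.645, 0.0148, 0.1819]
tool_rot: [-0.004, -3.141, 0.001]
contact_force: [-0.4, -1.0, 1.0]
opening: 0.0849
grip_force: 0.0
t: 26.5
tool_pos: [0.6492, 0.017, 0.1823]
tool_rot: [0.002, -3.14, -0.001]
contact_force: [-0.1, 0.4, 0.1]
opening: 0.0853
grip_force: 0.0
(340, 440, 3)
```

View pics/w3.png

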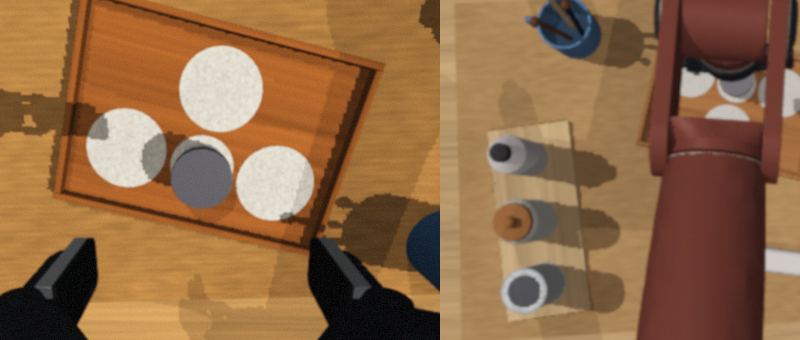

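All three stand upright on the board, within its edges. In the wrist crop (offset (120,60)) the pot lid is at (201,177), and the rounds are at (222,88) bottle, (126,147) tin and (275,183) jar. I'll check them.

```bash
python3 - <<'E'
from h import *
T=np.load('pics/w3T.npy')
for k,uv,z in (('pot',(321,237),.051),('bottle',(342,148),.006),('tin',(246,207),.006),('jar',(395,243),.006)): print(k,atz(ray('wrist',uv,T),z).round(4))
print('pot tri',tri(ray('wrist',(321,237),T),ray('top',(307,200.7)),ray('scene',(363,247))))
print(ctrl.get_obs()['tool_pos'])
E
```

```text
pot [0.6546 0.0163 0.051 ]
bottle [0.587  0.0343 0.006 ]
tin [ 0.6387 -0.0517  0.006 ]
jar [0.6725 0.085  0.006 ]
pot tri (array([0.65411052, 0.01692052, 0.05544463]), np.float64(0.002909347544777387))
[0.64935835 0.01703036 0.18274157]
```

The rounds match the grasp poses, so next is down to the pot lid.

```bash
python3 -m handwheel '[{"tx":-5,"ty":0,"tz":10,"roll":0},{"tx":0,"ty":0,"tz":20,"roll":0},{"tx":0,"ty":0,"tz":25,"roll":0},{"tx":0,"ty":0,"tz":25,"roll":0},{"tx":0,"ty":0,"tz":25,"roll":0},{"tx":0,"ty":0,"tz":20,"roll":0},{"tx":0,"ty":0,"tz":15,"roll":0},{"tx":0,"ty":0,"tz":8,"roll":0},{"tx":0,"ty":0,"tz":5,"roll":0},{"tx":0,"ty":0,"tz":3,"roll":0},{"tx":0,"ty":0,"tz":0,"roll":0},{"tx":0,"ty":0,"tz":0,"roll":0}]' 85
```

```text
t: 27.6
tool_pos: [0.6563, 0.016, 0.028]
tool_rot: [-0.0, 3.139, -0.0]
contact_force: [-0.4, 0.4, 0.2]
opening: 0.085
grip_force: 0.0
```

```bash
python3 -m handwheel '[{"tx":2,"ty":0.5,"tz":4,"roll":0},{"tx":0,"ty":0,"tz":0,"roll":0},{"tx":0,"ty":0,"tz":0,"roll":0}]'; python3 -m handwheel '[{"tx":0,"ty":0,"tz":0,"roll":0},{"tx":0,"ty":0,"tz":0,"roll":0},{"tx":0,"ty":0,"tz":0,"roll":0},{"tx":0,"ty":0,"tz":0,"roll":0},{"tx":0,"ty":0,"tz":0,"roll":0},{"tx":0,"ty":0,"tz":0,"roll":0},{"tx":0,"ty":0,"tz":0,"roll":0},{"tx":0,"ty":0,"tz":0,"roll":0}]' 30 25
python3 -m handwheel '[{"tx":0,"ty":0,"tz":-3,"roll":0},{"tx":0,"ty":0,"tz":-6,"roll":0},{"tx":0,"ty":0,"tz":-12,"roll":0},{"tx":0,"ty":0,"tz":-20,"roll":0},{"tx":0,"ty":0,"tz":-20,"roll":0},{"tx":0,"ty":0,"tz":-12,"roll":0},{"tx":0,"ty":0,"tz":-5,"roll":0},{"tx":0,"ty":0,"tz":-2,"roll":0},{"tx":0,"ty":0,"tz":0,"roll":0},{"tx":0,"ty":0,"tz":0,"roll":0}]'
```

```text
t: 27.85
tool_pos: [0.6533, 0.0165, 0.023]
tool_rot: [-0.0, 3.141, -0.0]
contact_force: [-0.1, -0.2, 0.1]
opening: 0.0849
grip_force: 0.0
t: 28.52
tool_pos: [0.6537, 0.0164, 0.0231]
tool_rot: [-0.0, 3.141, -0.0]
contact_force: [0.3, 0.8, 2.5]
opening: 0.0488
grip_force: 26.1
t: 29.35
tool_pos: [0.6525, 0.0166, 0.1014]
tool_rot: [0.0, -3.14, -0.0]
contact_force: [-0.2, -0.6, -2.2]
opening: 0.0491
grip_force: 26.1
```

```bash
python3 -m handwheel '[{"tx":6,"ty":-12,"tz":0,"roll":0},{"tx":12,"ty":-23,"tz":0,"roll":0},{"tx":16,"ty":-32,"tz":0,"roll":0},{"tx":18,"ty":-35,"tz":0,"roll":0},{"tx":18,"ty":-35,"tz":0,"roll":0},{"tx":18,"ty":-35,"tz":0,"roll":0},{"tx":18,"ty":-35,"tz":0,"roll":0},{"tx":18,"ty":-35,"tz":0,"roll":0},{"tx":18,"ty":-35,"tz":0,"roll":0},{"tx":15,"ty":-32,"tz":0,"roll":0},{"tx":10,"ty":-20,"tz":0,"roll":0},{"tx":4,"ty":-9,"tz":0,"roll":0}]'
python3 -m handwheel '[{"tx":0,"ty":0,"tz":0,"roll":0},{"tx":0,"ty":0,"tz":0,"roll":0}]'
python3 - <<'E'
from h import *
for n,(u,v) in (('top',(484,289)),('scene',(188,338))):
    p=cv2.imread(f'pics/{n}0.png');h=cv2.cvtColor(p,cv2.COLOR_BGR2HSV)
    m=((h[...,1]<50)&(h[...,2]>140)).astype(np.uint8);N,L,S,C=cv2.connectedComponentsWithStats(m);l=L[v,u]
    print(n,C[l],S[l],atz(ray(n,C[l]),.005))
E
```

```text
t: 30.35
tool_pos: [0.4796, -0.3243, 0.1017]
tool_rot: [-0.006, -3.14, -0.0]
contact_force: [0.3, 1.1, -1.6]
opening: 0.0491
grip_force: 26.2
t: 30.52
tool_pos: [0.4818, -0.3212, 0.1019]
tool_rot: [-0.001, -3.141, -0.002]
contact_force: [0.4, -0.0, -0.5]
opening: 0.0489
grip_force: 26.2
top [483.3137931  288.85402299] [ 460  266   47   47 1740] [ 0.48048347 -0.32049163  0.005     ]
scene [187.03179753 337.46073978] [ 165  316   46   44 1541] [ 0.48131709 -0.32307414  0.005     ]
```

```bash
python3 -m handwheel '[{"tx":1,"ty":-0.5,"tz":6,"roll":0},{"tx":0,"ty":0,"tz":12,"roll":0},{"tx":0,"ty":0,"tz":17,"roll":0},{"tx":0,"ty":0,"tz":17,"roll":0},{"tx":0,"ty":0,"tz":12,"roll":0},{"tx":0,"ty":0,"tz":7,"roll":0},{"tx":0,"ty":0,"tz":4,"roll":0},{"tx":0,"ty":0,"tz":2,"roll":0},{"tx":0,"ty":0,"tz":0,"roll":0},{"tx":0,"ty":0,"tz":0,"roll":0},{"tx":0,"ty":0,"tz":0,"roll":0}]';python3 -m handwheel '[{"tx":0,"ty":0,"tz":1,"roll":0},{"tx":0,"ty":0,"tz":0,"roll":0},{"tx":0,"ty":0,"tz":0,"roll":0}]'
```

```text
t: 31.43
tool_pos: [0.482, -0.3226, 0.0268]
tool_rot: [-0.0, 3.14, -0.002]
contact_force: [0.0, -0.0, -1.6]
opening: 0.049
grip_force: 26.2
t: 31.68
tool_pos: [0.4815, -0.3222, 0.025]
tool_rot: [-0.0, 3.141, -0.0]
contact_force: [0.3, -0.1, -1.2]
opening: 0.0489
grip_force: 26.2
```

```bash
python3 -m handwheel '[{"tx":0,"ty":0,"tz":1.5,"roll":0},{"tx":0,"ty":0,"tz":0,"roll":0},{"tx":0,"ty":0,"tz":0,"roll":0}]';python3 -m handwheel '[{"tx":0,"ty":0,"tz":1,"roll":0},{"tx":0,"ty":0,"tz":0,"roll":0},{"tx":0,"ty":0,"tz":0,"roll":0}]';python3 -m handwheel '[{"tx":0,"ty":0,"tz":0.7,"roll":0},{"tx":0,"ty":0,"tz":0,"roll":0},{"tx":0,"ty":0,"tz":0,"roll":0}]'
```

```text
t: 31.93
tool_pos: [0.4813, -0.322, 0.0231]
tool_rot: [0.0, -3.141, -0.0]
contact_force: [-0.3, 1.3, -0.9]
opening: 0.0494
grip_force: 26.2
t: 32.18
tool_pos: [0.4813, -0.322, 0.0221]
tool_rot: [0.0, -3.141, -0.0]
contact_force: [0.1, -0.8, -2.1]
opening: 0.049
grip_force: 26.2
t: 32.43
tool_pos: [0.4815, -0.3221, 0.0221]
tool_rot: [-0.0, 3.142, -0.0]
contact_force: [-1.4, 1.9, 4.6]
opening: 0.0494
grip_force: 26.4
```

Contact. Releasing the pot, rising, and taking a look.

```bash
python3 -m handwheel '[{"tx":0,"ty":0,"tz":0,"roll":0},{"tx":0,"ty":0,"tz":0,"roll":0},{"tx":0,"ty":0,"tz":0,"roll":0},{"tx":0,"ty":0,"tz":0,"roll":0},{"tx":0,"ty":0,"tz":0,"roll":0},{"tx":0,"ty":0,"tz":-4,"roll":0},{"tx":0,"ty":0,"tz":-12,"roll":0},{"tx":0,"ty":0,"tz":-24,"roll":0},{"tx":0,"ty":0,"tz":-34,"roll":0},{"tx":0,"ty":0,"tz":-38,"roll":0},{"tx":0,"ty":0,"tz":-36,"roll":0},{"tx":0,"ty":0,"tz":-20,"roll":0}]' 85
python3 -m handwheel '[{"tx":0,"ty":0,"tz":-6,"roll":0},{"tx":0,"ty":0,"tz":0,"roll":0}]'
python3 - <<'E'
from h import *
T=wristT();p,d=optics.get_image('wrist');np.save('pics/w4T.npy',T)
q,_=optics.get_image('scene')
cv2.imwrite('pics/w4.png',np.hstack([p[60:400,120:520,::-1],q[80:420,60:460,::-1]]))
E
```

```text
t: 33.43
tool_pos: [0.483, -0.3234, 0.1963]
tool_rot: [-0.0, 3.135, -0.009]
contact_force: [0.6, -0.1, 0.0]
opening: 0.085
grip_force: 0.0
t: 33.6
tool_pos: [0.4825, -0.323, 0.1989]
tool_rot: [-0.0, 3.137, -0.006]
contact_force: [-0.8, -0.2, -0.2]
opening: 0.0851
grip_force: 0.0
```

View pics/w4.png

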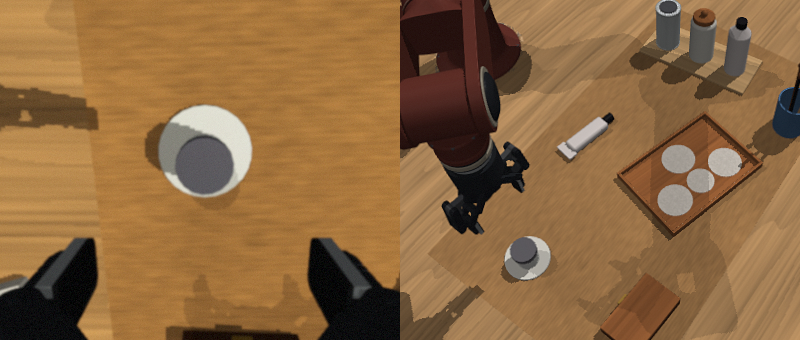

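In the wrist crop the pot lid is at (204,166) and the coaster at (205,151). The scene crop shows the three upright on the board, with the tray empty. I'll check the pot's offset and return to the tin.

```bash
python3 - <<'E'
from h import *
T=np.load('pics/w4T.npy')
print(atz(ray('wrist',(324,226),T),.05),atz(ray('wrist',(325,211),T),.005))
E
python3 -m handwheel '[{"tx":2,"ty":12,"tz":0,"roll":0},{"tx":5,"ty":24,"tz":0,"roll":0},{"tx":6,"ty":34,"tz":0,"roll":0},{"tx":6,"ty":37,"tz":0,"roll":0},{"tx":6,"ty":37,"tz":0,"roll":0},{"tx":6,"ty":37,"tz":0,"roll":0},{"tx":6,"ty":37,"tz":0,"roll":0},{"tx":6,"ty":37,"tz":0,"roll":0},{"tx":6,"ty":37,"tz":0,"roll":0},{"tx":6,"ty":37,"tz":0,"roll":0},{"tx":6,"ty":37,"tz":0,"roll":0},{"tx":6,"ty":37,"tz":0,"roll":0}]'
python3 -m handwheel '[{"tx":6,"ty":37,"tz":0,"roll":0},{"tx":6,"ty":37,"tz":0,"roll":0},{"tx":6,"ty":36,"tz":0,"roll":0},{"tx":6,"ty":34,"tz":0,"roll":0},{"tx":6,"ty":30,"tz":0,"roll":0},{"tx":6,"ty":24,"tz":0,"roll":0},{"tx":4,"ty":16,"tz":0,"roll":0},{"tx":3,"ty":8,"tz":0,"roll":0},{"tx":2,"ty":0,"tz":0,"roll":0},{"tx":0,"ty":0,"tz":0,"roll":0},{"tx":0,"ty":0,"tz":0,"roll":0},{"tx":0,"ty":0,"tz":0,"roll":0}]'
```

```text
[ 0.48387869 -0.32185093  0.05      ] [ 0.48001644 -0.32089809  0.005     ]
t: 34.7
tool_pos: [0.4119, 0.083, 0.193]
tool_rot: [0.0, -3.138, -0.0]
contact_force: [1.2, -0.1, 0.1]
opening: 0.0848
grip_force: 0.0
t: 35.7
tool_pos: [0.3694, 0.302, 0.1952]
tool_rot: [-0.002, -3.141, 0.001]
contact_force: [-0.9, -0.7, -0.0]
opening: 0.0849
grip_force: 0.0
```

The pot is within about 4 mm of the coaster middle. Down to the tin.

```bash
python3 -m handwheel '[{"tx":0,"ty":-2,"tz":8,"roll":0},{"tx":0,"ty":0,"tz":16,"roll":0},{"tx":0,"ty":0,"tz":20,"roll":0},{"tx":0,"ty":0,"tz":22,"roll":0},{"tx":0,"ty":0,"tz":20,"roll":0},{"tx":0,"ty":0,"tz":16,"roll":0},{"tx":0,"ty":0,"tz":10,"roll":0},{"tx":0,"ty":0,"tz":6,"roll":0},{"tx":0,"ty":0,"tz":3,"roll":0},{"tx":0,"ty":0,"tz":0,"roll":0},{"tx":0,"ty":0,"tz":0,"roll":0},{"tx":0,"ty":0,"tz":0,"roll":0}]' 
```

```text
t: 36.7
tool_pos: [0.3701, 0.3014, 0.0757]
tool_rot: [-0.0, 3.14, 0.002]
contact_force: [-0.7, -0.5, 0.5]
opening: 0.085
grip_force: 0.0
```

```bash
python3 -m handwheel '[{"tx":0.4,"ty":-1,"tz":2,"roll":0},{"tx":0,"ty":0,"tz":0,"roll":0},{"tx":0,"ty":0,"tz":0,"roll":0}]'; python3 -m handwheel '[{"tx":0,"ty":0,"tz":0,"roll":0},{"tx":0,"ty":0,"tz":0,"roll":0},{"tx":0,"ty":0,"tz":0,"roll":0},{"tx":0,"ty":0,"tz":0,"roll":0},{"tx":0,"ty":0,"tz":0,"roll":0},{"tx":0,"ty":0,"tz":0,"roll":0},{"tx":0,"ty":0,"tz":0,"roll":0},{"tx":0,"ty":0,"tz":0,"roll":0}]' 30 50
python3 -m handwheel '[{"tx":0,"ty":0,"tz":-3,"roll":0},{"tx":0,"ty":0,"tz":-6,"roll":0},{"tx":0,"ty":0,"tz":-12,"roll":0},{"tx":0,"ty":0,"tz":-16,"roll":0},{"tx":0,"ty":0,"tz":-12,"roll":0},{"tx":0,"ty":0,"tz":-8,"roll":0},{"tx":0,"ty":0,"tz":-4,"roll":0},{"tx":0,"ty":0,"tz":-1,"roll":0},{"tx":0,"ty":0,"tz":0,"roll":0},{"tx":0,"ty":0,"tz":0,"roll":0}]'
```

```text
t: 36.95
tool_pos: [0.3689, 0.3, 0.0727]
tool_rot: [-0.0, 3.141, 0.0]
contact_force: [-0.2, -0.9, 0.2]
opening: 0.085
grip_force: 0.0
t: 37.62
tool_pos: [0.3692, 0.3002, 0.0729]
tool_rot: [-0.0, 3.141, 0.001]
contact_force: [0.5, 1.7, 2.7]
opening: 0.0572
grip_force: 54.0
t: 38.45
tool_pos: [0.3684, 0.2997, 0.1337]
tool_rot: [0.0, -3.14, 0.001]
contact_force: [-0.6, -0.2, -2.6]
opening: 0.057
grip_force: 54.0
```

```bash
python3 -m handwheel '[{"tx":0,"ty":-10,"tz":0,"roll":0},{"tx":-4,"ty":-22,"tz":0,"roll":0},{"tx":-12,"ty":-30,"tz":0,"roll":0},{"tx":-20,"ty":-30,"tz":0,"roll":0},{"tx":-24,"ty":-28,"tz":0,"roll":0},{"tx":-26,"ty":-28,"tz":0,"roll":0},{"tx":-26,"ty":-28,"tz":0,"roll":0},{"tx":-26,"ty":-28,"tz":0,"roll":0},{"tx":-26,"ty":-28,"tz":0,"roll":0},{"tx":-26,"ty":-28,"tz":0,"roll":0},{"tx":-26,"ty":-28,"tz":0,"roll":0},{"tx":-24,"ty":-26,"tz":0,"roll":0}]'
python3 -m handwheel '[{"tx":-16,"ty":-20,"tz":0,"roll":0},{"tx":-10,"ty":-12,"tz":0,"roll":0},{"tx":-5,"ty":-6,"tz":0,"roll":0},{"tx":0,"ty":0,"tz":0,"roll":0},{"tx":0,"ty":0,"tz":0,"roll":0},{"tx":0,"ty":0,"tz":0,"roll":0}]'
```

```text
t: 39.45
tool_pos: [0.6093, -0.0166, 0.1335]
tool_rot: [-0.001, -3.14, 0.0]
contact_force: [0.1, 0.7, -3.8]
opening: 0.0573
grip_force: 54.5
t: 39.95
tool_pos: [0.6389, -0.0511, 0.134]
tool_rot: [0.002, -3.14, -0.001]
contact_force: [0.1, 0.2, -2.8]
opening: 0.0571
grip_force: 54.5
```

```bash
python3 -m handwheel '[{"tx":0,"ty":-1,"tz":5,"roll":0},{"tx":0,"ty":0,"tz":11,"roll":0},{"tx":0,"ty":0,"tz":14,"roll":0},{"tx":0,"ty":0,"tz":12,"roll":0},{"tx":0,"ty":0,"tz":8,"roll":0},{"tx":0,"ty":0,"tz":5,"roll":0},{"tx":0,"ty":0,"tz":3,"roll":0},{"tx":0,"ty":0,"tz":1,"roll":0},{"tx":0,"ty":0,"tz":0,"roll":0},{"tx":0,"ty":0,"tz":0,"roll":0}]'
python3 -m handwheel '[{"tx":0,"ty":0,"tz":1,"roll":0},{"tx":0,"ty":0,"tz":0,"roll":0},{"tx":0,"ty":0,"tz":0,"roll":0}]'
```

```text
t: 40.78
tool_pos: [0.6405, -0.0531, 0.0762]
tool_rot: [-0.0, 3.14, -0.0]
contact_force: [1.0, 0.2, -2.5]
opening: 0.0572
grip_force: 54.5
t: 41.03
tool_pos: [0.6402, -0.0531, 0.0749]
tool_rot: [-0.0, 3.141, -0.0]
contact_force: [-0.5, -0.2, -3.0]
opening: 0.0569
grip_force: 54.5
```

```bash
python3 -m handwheel '[{"tx":0,"ty":1,"tz":1.5,"roll":0},{"tx":0,"ty":0,"tz":1,"roll":0},{"tx":0,"ty":0,"tz":0,"roll":0},{"tx":0,"ty":0,"tz":0,"roll":0}]'
python3 -m handwheel '[{"tx":0,"ty":0,"tz":0.8,"roll":0},{"tx":0,"ty":0,"tz":0,"roll":0},{"tx":0,"ty":0,"tz":0,"roll":0}]';python3 -m handwheel '[{"tx":0,"ty":0,"tz":0.7,"roll":0},{"tx":0,"ty":0,"tz":0,"roll":0},{"tx":0,"ty":0,"tz":0,"roll":0}]'
```

```text
t: 41.37
tool_pos: [0.6398, -0.0519, 0.0718]
tool_rot: [0.0, -3.141, -0.0]
contact_force: [-0.5, 0.8, -2.4]
opening: 0.0571
grip_force: 54.5
t: 41.62
tool_pos: [0.6399, -0.052, 0.0712]
tool_rot: [0.0, -3.142, -0.0]
contact_force: [-0.3, 0.3, -3.3]
opening: 0.0573
grip_force: 54.5
t: 41.87
tool_pos: [0.6402, -0.052, 0.0709]
tool_rot: [-0.0, 3.141, -0.0]
contact_force: [-1.1, 0.8, -0.3]
opening: 0.0573
grip_force: 54.7
```

```bash
python3 -m handwheel '[{"tx":0,"ty":0,"tz":0,"roll":0},{"tx":0,"ty":0,"tz":0,"roll":0},{"tx":0,"ty":0,"tz":0,"roll":0},{"tx":0,"ty":0,"tz":0,"roll":0},{"tx":0,"ty":0,"tz":0,"roll":0},{"tx":0,"ty":0,"tz":-4,"roll":0},{"tx":0,"ty":0,"tz":-12,"roll":0},{"tx":0,"ty":0,"tz":-22,"roll":0},{"tx":0,"ty":0,"tz":-28,"roll":0},{"tx":0,"ty":0,"tz":-28,"roll":0},{"tx":0,"ty":0,"tz":-20,"roll":0},{"tx":0,"ty":0,"tz":-8,"roll":0}]' 85
python3 -m handwheel '[{"tx":6,"ty":14,"tz":0,"roll":0},{"tx":13,"ty":26,"tz":0,"roll":0},{"tx":16,"ty":34,"tz":0,"roll":0},{"tx":18,"ty":36,"tz":0,"roll":0},{"tx":18,"ty":36,"tz":0,"roll":0},{"tx":18,"ty":36,"tz":0,"roll":0},{"tx":18,"ty":36,"tz":0,"roll":0},{"tx":18,"ty":36,"tz":0,"roll":0},{"tx":18,"ty":36,"tz":0,"roll":0},{"tx":18,"ty":34,"tz":0,"roll":0},{"tx":14,"ty":26,"tz":0,"roll":0},{"tx":6,"ty":13,"tz":0,"roll":0}]' 
python3 -m handwheel '[{"tx":0,"ty":0,"tz":0,"roll":0},{"tx":0,"ty":0,"tz":0,"roll":0},{"tx":0,"ty":0,"tz":0,"roll":0}]'
```

```text
t: 42.87
tool_pos: [0.6422, -0.0524, 0.1986]
tool_rot: [-0.0, 3.134, -0.003]
contact_force: [-0.2, 0.1, 0.2]
opening: 0.0848
grip_force: 0.0
t: 43.87
tool_pos: [0.455, 0.3137, 0.1905]
tool_rot: [0.006, -3.138, 0.001]
contact_force: [1.2, -0.6, 0.1]
opening: 0.085
grip_force: 0.0
t: 44.12
tool_pos: [0.4583, 0.3104, 0.1914]
tool_rot: [0.0, -3.14, 0.002]
contact_force: [-0.1, -1.4, 0.0]
opening: 0.0848
grip_force: 0.0
```

Down to z = 0.0844.

```bash
python3 -m handwheel '[{"tx":0,"ty":0,"tz":8,"roll":0},{"tx":0,"ty":0,"tz":16,"roll":0},{"tx":0,"ty":0,"tz":20,"roll":0},{"tx":0,"ty":0,"tz":20,"roll":0},{"tx":0,"ty":0,"tz":18,"roll":0},{"tx":0,"ty":0,"tz":12,"roll":0},{"tx":0,"ty":0,"tz":7,"roll":0},{"tx":0,"ty":0,"tz":3,"roll":0},{"tx":0,"ty":0,"tz":1,"roll":0},{"tx":0,"ty":0,"tz":0,"roll":0},{"tx":0,"ty":0,"tz":0,"roll":0},{"tx":0,"ty":0,"tz":0,"roll":0}]' 
```

```text
t: 45.12
tool_pos: [0.4596, 0.3114, 0.0887]
tool_rot: [-0.0, 3.14, 0.002]
contact_force: [-0.1, 0.3, -0.6]
opening: 0.0849
grip_force: 0.0
```

```bash
python3 -m handwheel '[{"tx":0.5,"ty":0,"tz":3,"roll":0},{"tx":0,"ty":0,"tz":0,"roll":0},{"tx":0,"ty":0,"tz":0,"roll":0}]'; python3 -m handwheel '[{"tx":0,"ty":0,"tz":0,"roll":0},{"tx":0,"ty":0,"tz":0,"roll":0},{"tx":0,"ty":0,"tz":0,"roll":0},{"tx":0,"ty":0,"tz":0,"roll":0},{"tx":0,"ty":0,"tz":0,"roll":0},{"tx":0,"ty":0,"tz":0,"roll":0},{"tx":0,"ty":0,"tz":0,"roll":0},{"tx":0,"ty":0,"tz":0,"roll":0}]' 30 50
python3 -m handwheel '[{"tx":0,"ty":0,"tz":-3,"roll":0},{"tx":0,"ty":0,"tz":-6,"roll":0},{"tx":0,"ty":0,"tz":-12,"roll":0},{"tx":0,"ty":0,"tz":-16,"roll":0},{"tx":0,"ty":0,"tz":-12,"roll":0},{"tx":0,"ty":0,"tz":-8,"roll":0},{"tx":0,"ty":0,"tz":-4,"roll":0},{"tx":0,"ty":0,"tz":-1,"roll":0},{"tx":0,"ty":0,"tz":0,"roll":0},{"tx":0,"ty":0,"tz":0,"roll":0}]'
```

```text
t: 45.37
tool_pos: [0.4582, 0.311, 0.0845]
tool_rot: [0.0, -3.141, 0.0]
contact_force: [-1.3, 0.3, -0.2]
opening: 0.0855
grip_force: 0.0
t: 46.03
tool_pos: [0.4588, 0.3114, 0.0851]
tool_rot: [-0.0, 3.141, 0.001]
contact_force: [0.1, 1.7, 3.8]
opening: 0.0585
grip_force: 54.7
t: 46.87
tool_pos: [0.4578, 0.3107, 0.1456]
tool_rot: [0.0, -3.14, 0.001]
contact_force: [0.1, 0.9, -4.4]
opening: 0.0583
grip_force: 54.6
```

```bash
python3 -m handwheel '[{"tx":0,"ty":-10,"tz":0,"roll":0},{"tx":0,"ty":-22,"tz":0,"roll":0},{"tx":0,"ty":-32,"tz":0,"roll":0},{"tx":-2,"ty":-36,"tz":0,"roll":0},{"tx":-8,"ty":-36,"tz":0,"roll":0},{"tx":-16,"ty":-32,"tz":0,"roll":0},{"tx":-26,"ty":-26,"tz":0,"roll":0},{"tx":-32,"ty":-18,"tz":0,"roll":0},{"tx":-34,"ty":-10,"tz":0,"roll":0},{"tx":-34,"ty":-5,"tz":0,"roll":0},{"tx":-30,"ty":-1,"tz":0,"roll":0},{"tx":-18,"ty":0,"tz":0,"roll":0}]'
python3 -m handwheel '[{"tx":-10,"ty":0,"tz":0,"roll":0},{"tx":-3.5,"ty":0,"tz":0,"roll":0},{"tx":0,"ty":0,"tz":0,"roll":0},{"tx":0,"ty":0,"tz":0,"roll":0},{"tx":0,"ty":0,"tz":0,"roll":0}]'
```

```text
t: 47.87
tool_pos: [0.6605, 0.081, 0.1455]
tool_rot: [-0.002, -3.141, 0.001]
contact_force: [-0.6, -0.3, -3.8]
opening: 0.0583
grip_force: 55.2
t: 48.28
tool_pos: [0.6708, 0.083, 0.146]
tool_rot: [0.001, -3.14, 0.0]
contact_force: [-0.6, -1.0, -3.8]
opening: 0.0587
grip_force: 55.2
```

Touch expected at ≈ 0.083.

```bash
python3 -m handwheel '[{"tx":0,"ty":0,"tz":5,"roll":0},{"tx":0,"ty":0,"tz":11,"roll":0},{"tx":0,"ty":0,"tz":14,"roll":0},{"tx":0,"ty":0,"tz":12,"roll":0},{"tx":0,"ty":0,"tz":8,"roll":0},{"tx":0,"ty":0,"tz":5,"roll":0},{"tx":0,"ty":0,"tz":3,"roll":0},{"tx":0,"ty":0,"tz":1,"roll":0},{"tx":0,"ty":0,"tz":0,"roll":0},{"tx":0,"ty":0,"tz":0,"roll":0}]'
python3 -m handwheel '[{"tx":0,"ty":0,"tz":1,"roll":0},{"tx":0,"ty":0,"tz":0,"roll":0},{"tx":0,"ty":0,"tz":0,"roll":0}]'
```

```text
t: 49.12
tool_pos: [0.6725, 0.083, 0.0883]
tool_rot: [-0.0, 3.14, -0.0]
contact_force: [-0.4, 0.4, -2.8]
opening: 0.0586
grip_force: 55.2
t: 49.37
tool_pos: [0.6721, 0.083, 0.0869]
tool_rot: [-0.0, 3.141, 0.0]
contact_force: [0.3, 0.2, -3.7]
opening: 0.0586
grip_force: 55.2
```

```bash
python3 -m handwheel '[{"tx":0,"ty":0,"tz":1.5,"roll":0},{"tx":0,"ty":0,"tz":1,"roll":0},{"tx":0,"ty":0,"tz":0,"roll":0},{"tx":0,"ty":0,"tz":0,"roll":0}]'
python3 -m handwheel '[{"tx":0,"ty":0,"tz":0.8,"roll":0},{"tx":0,"ty":0,"tz":0,"roll":0},{"tx":0,"ty":0,"tz":0,"roll":0}]';python3 -m handwheel '[{"tx":0,"ty":0,"tz":0.7,"roll":0},{"tx":0,"ty":0,"tz":0,"roll":0},{"tx":0,"ty":0,"tz":0,"roll":0}]'
```

```text
t: 49.7
tool_pos: [0.6718, 0.083, 0.0838]
tool_rot: [0.0, -3.141, 0.0]
contact_force: [0.6, -0.5, -3.2]
opening: 0.0581
grip_force: 55.2
t: 49.95
tool_pos: [0.6719, 0.083, 0.0832]
tool_rot: [-0.0, 3.142, 0.0]
contact_force: [-0.6, -0.2, -4.1]
opening: 0.0586
grip_force: 55.3
t: 50.2
tool_pos: [0.6722, 0.083, 0.0832]
tool_rot: [-0.0, 3.141, -0.0]
contact_force: [-1.4, 0.3, -0.9]
opening: 0.0585
grip_force: 55.4
```

```bash
python3 -m handwheel '[{"tx":0,"ty":0,"tz":0,"roll":0},{"tx":0,"ty":0,"tz":0,"roll":0},{"tx":0,"ty":0,"tz":0,"roll":0},{"tx":0,"ty":0,"tz":0,"roll":0},{"tx":0,"ty":0,"tz":0,"roll":0},{"tx":0,"ty":0,"tz":-4,"roll":0},{"tx":0,"ty":0,"tz":-12,"roll":0},{"tx":0,"ty":0,"tz":-22,"roll":0},{"tx":0,"ty":0,"tz":-28,"roll":0},{"tx":0,"ty":0,"tz":-28,"roll":0},{"tx":0,"ty":0,"tz":-22,"roll":0},{"tx":0,"ty":0,"tz":-8,"roll":0}]' 85
python3 -m handwheel '[{"tx":10,"ty":0,"tz":0,"roll":0},{"tx":22,"ty":4,"tz":0,"roll":0},{"tx":26,"ty":12,"tz":0,"roll":0},{"tx":24,"ty":22,"tz":0,"roll":0},{"tx":18,"ty":30,"tz":0,"roll":0},{"tx":12,"ty":34,"tz":0,"roll":0},{"tx":8,"ty":36,"tz":0,"roll":0},{"tx":4,"ty":36,"tz":0,"roll":0},{"tx":0,"ty":32,"tz":0,"roll":0},{"tx":0,"ty":20,"tz":0,"roll":0},{"tx":0,"ty":10,"tz":0,"roll":0},{"tx":0,"ty":3,"tz":0,"roll":0}]' 
python3 -m handwheel '[{"tx":0,"ty":0,"tz":0,"roll":0},{"tx":0,"ty":0,"tz":0,"roll":0},{"tx":0,"ty":0,"tz":0,"roll":0}]'
```

```text
t: 51.2
tool_pos: [0.6743, 0.0831, 0.2132]
tool_rot: [-0.0, 3.133, 0.0]
contact_force: [1.3, 0.6, 0.8]
opening: 0.085
grip_force: 0.0
t: 52.2
tool_pos: [0.5474, 0.3233, 0.2061]
tool_rot: [0.004, -3.141, 0.0]
contact_force: [-0.8, -0.4, 0.2]
opening: 0.0853
grip_force: 0.0
t: 52.45
tool_pos: [0.5481, 0.3207, 0.2064]
tool_rot: [-0.002, -3.141, 0.001]
contact_force: [0.1, -0.7, 0.6]
opening: 0.0854
grip_force: 0.0
```

Down to z = 0.095.

```bash
python3 -m handwheel '[{"tx":0,"ty":1,"tz":8,"roll":0},{"tx":0,"ty":0,"tz":16,"roll":0},{"tx":0,"ty":0,"tz":20,"roll":0},{"tx":0,"ty":0,"tz":20,"roll":0},{"tx":0,"ty":0,"tz":18,"roll":0},{"tx":0,"ty":0,"tz":14,"roll":0},{"tx":0,"ty":0,"tz":8,"roll":0},{"tx":0,"ty":0,"tz":4,"roll":0},{"tx":0,"ty":0,"tz":1,"roll":0},{"tx":0,"ty":0,"tz":0,"roll":0},{"tx":0,"ty":0,"tz":0,"roll":0},{"tx":0,"ty":0,"tz":0,"roll":0}]' 
```

```text
t: 53.45
tool_pos: [0.5487, 0.3234, 0.0989]
tool_rot: [-0.0, 3.139, 0.001]
contact_force: [-0.4, 0.0, -0.6]
opening: 0.0853
grip_force: 0.0
```

```bash
python3 -m handwheel '[{"tx":0.4,"ty":-1,"tz":2.5,"roll":0},{"tx":0,"ty":0,"tz":0,"roll":0},{"tx":0,"ty":0,"tz":0,"roll":0}]'; python3 -m handwheel '[{"tx":0,"ty":0,"tz":0,"roll":0},{"tx":0,"ty":0,"tz":0,"roll":0},{"tx":0,"ty":0,"tz":0,"roll":0},{"tx":0,"ty":0,"tz":0,"roll":0},{"tx":0,"ty":0,"tz":0,"roll":0},{"tx":0,"ty":0,"tz":0,"roll":0},{"tx":0,"ty":0,"tz":0,"roll":0},{"tx":0,"ty":0,"tz":0,"roll":0}]' 30 45
python3 -m handwheel '[{"tx":0,"ty":0,"tz":-3,"roll":0},{"tx":0,"ty":0,"tz":-6,"roll":0},{"tx":0,"ty":0,"tz":-12,"roll":0},{"tx":0,"ty":0,"tz":-16,"roll":0},{"tx":0,"ty":0,"tz":-12,"roll":0},{"tx":0,"ty":0,"tz":-8,"roll":0},{"tx":0,"ty":0,"tz":-4,"roll":0},{"tx":0,"ty":0,"tz":-1,"roll":0},{"tx":0,"ty":0,"tz":0,"roll":0},{"tx":0,"ty":0,"tz":0,"roll":0}]'
```

```text
t: 53.7
tool_pos: [0.5474, 0.3219, 0.095]
tool_rot: [0.0, -3.142, 0.0]
contact_force: [-0.0, -0.1, -0.6]
opening: 0.085
grip_force: 0.0
t: 54.37
tool_pos: [0.5477, 0.3221, 0.0953]
tool_rot: [-0.0, 3.141, 0.0]
contact_force: [-0.1, -0.1, 1.7]
opening: 0.0506
grip_force: 47.4
t: 55.2
tool_pos: [0.5469, 0.3218, 0.1561]
tool_rot: [0.0, -3.14, 0.001]
contact_force: [-0.1, -0.6, -2.5]
opening: 0.0503
grip_force: 47.2
```

```bash
python3 -m handwheel '[{"tx":0,"ty":-10,"tz":0,"roll":0},{"tx":0,"ty":-22,"tz":0,"roll":0},{"tx":0,"ty":-32,"tz":0,"roll":0},{"tx":0,"ty":-37,"tz":0,"roll":0},{"tx":-4,"ty":-37,"tz":0,"roll":0},{"tx":-6,"ty":-37,"tz":0,"roll":0},{"tx":-7,"ty":-37,"tz":0,"roll":0},{"tx":-7,"ty":-34,"tz":0,"roll":0},{"tx":-7,"ty":-25,"tz":0,"roll":0},{"tx":-5,"ty":-14,"tz":0,"roll":0},{"tx":-3,"ty":-4,"tz":0,"roll":0},{"tx":0,"ty":0,"tz":0,"roll":0}]'
python3 -m handwheel '[{"tx":0,"ty":0,"tz":0,"roll":0},{"tx":0,"ty":0,"tz":0,"roll":0},{"tx":0,"ty":0,"tz":5,"roll":0},{"tx":0,"ty":0,"tz":11,"roll":0},{"tx":0,"ty":0,"tz":14,"roll":0},{"tx":0,"ty":0,"tz":12,"roll":0},{"tx":0,"ty":0,"tz":7,"roll":0},{"tx":0,"ty":0,"tz":4,"roll":0},{"tx":0,"ty":0,"tz":2,"roll":0},{"tx":0,"ty":0,"tz":1,"roll":0},{"tx":0,"ty":0,"tz":0,"roll":0},{"tx":0,"ty":0,"tz":0,"roll":0}]'
```

```text
t: 56.2
tool_pos: [0.5867, 0.0324, 0.1566]
tool_rot: [-0.002, -3.141, -0.001]
contact_force: [-0.3, 0.9, -2.1]
opening: 0.0504
grip_force: 47.5
t: 57.2
tool_pos: [0.5871, 0.0329, 0.1017]
tool_rot: [-0.0, 3.14, -0.0]
contact_force: [0.5, -0.8, -2.1]
opening: 0.0503
grip_force: 47.5
```

Touch expected at ≈ 0.0933.

```bash
python3 -m handwheel '[{"tx":0.3,"ty":0,"tz":2,"roll":0},{"tx":0,"ty":0,"tz":2,"roll":0},{"tx":0,"ty":0,"tz":1.5,"roll":0},{"tx":0,"ty":0,"tz":0,"roll":0},{"tx":0,"ty":0,"tz":0,"roll":0}]'
python3 -m handwheel '[{"tx":0,"ty":0,"tz":1,"roll":0},{"tx":0,"ty":0,"tz":0,"roll":0},{"tx":0,"ty":0,"tz":0,"roll":0}]';python3 -m handwheel '[{"tx":0,"ty":0,"tz":0.8,"roll":0},{"tx":0,"ty":0,"tz":0,"roll":0},{"tx":0,"ty":0,"tz":0,"roll":0}]'
```

```text
t: 57.62
tool_pos: [0.5861, 0.033, 0.0953]
tool_rot: [0.0, -3.141, -0.0]
contact_force: [-0.9, 0.6, -2.4]
opening: 0.0501
grip_force: 47.5
t: 57.87
tool_pos: [0.5862, 0.033, 0.0945]
tool_rot: [0.0, -3.142, 0.0]
contact_force: [0.8, -0.7, -2.7]
opening: 0.0508
grip_force: 47.5
t: 58.12
tool_pos: [0.5862, 0.033, 0.0937]
tool_rot: [0.0, -3.142, 0.0]
contact_force: [0.2, 0.1, -2.4]
opening: 0.0505
grip_force: 47.5
```

```bash
python3 -m handwheel '[{"tx":0,"ty":0,"tz":0.7,"roll":0},{"tx":0,"ty":0,"tz":0,"roll":0},{"tx":0,"ty":0,"tz":0,"roll":0}]';python3 -m handwheel '[{"tx":0,"ty":0,"tz":0.5,"roll":0},{"tx":0,"ty":0,"tz":0,"roll":0},{"tx":0,"ty":0,"tz":0,"roll":0}]'
```

```text
t: 58.37
tool_pos: [0.5865, 0.033, 0.0933]
tool_rot: [-0.0, 3.141, -0.0]
contact_force: [-1.1, 0.4, -0.5]
opening: 0.0506
grip_force: 47.6
t: 58.62
tool_pos: [0.5867, 0.0329, 0.0933]
tool_rot: [-0.0, 3.141, -0.0]
contact_force: [-1.9, 0.2, 4.0]
opening: 0.0507
grip_force: 48.0
```

Touched. Releasing, rising, moving toward the robot, and looking.

```bash
python3 -m handwheel '[{"tx":0,"ty":0,"tz":0,"roll":0},{"tx":0,"ty":0,"tz":0,"roll":0},{"tx":0,"ty":0,"tz":0,"roll":0},{"tx":0,"ty":0,"tz":0,"roll":0},{"tx":0,"ty":0,"tz":0,"roll":0},{"tx":0,"ty":0,"tz":-4,"roll":0},{"tx":0,"ty":0,"tz":-12,"roll":0},{"tx":0,"ty":0,"tz":-22,"roll":0},{"tx":0,"ty":0,"tz":-28,"roll":0},{"tx":0,"ty":0,"tz":-28,"roll":0},{"tx":0,"ty":0,"tz":-24,"roll":0},{"tx":0,"ty":0,"tz":-16,"roll":0}]' 85
python3 -m handwheel '[{"tx":8,"ty":10,"tz":-4,"roll":0},{"tx":14,"ty":24,"tz":0,"roll":0},{"tx":14,"ty":34,"tz":0,"roll":0},{"tx":14,"ty":36,"tz":0,"roll":0},{"tx":14,"ty":36,"tz":0,"roll":0},{"tx":14,"ty":36,"tz":0,"roll":0},{"tx":14,"ty":36,"tz":0,"roll":0},{"tx":14,"ty":36,"tz":0,"roll":0},{"tx":10,"ty":24,"tz":0,"roll":0},{"tx":4,"ty":10,"tz":0,"roll":0},{"tx":0,"ty":0,"tz":0,"roll":0},{"tx":0,"ty":0,"tz":0,"roll":0}]'
python3 - <<'E'
from h import *
p,_=optics.get_image('top');q,_=optics.get_image('scene')
cv2.imwrite('pics/f_top.png',p[...,::-1]);cv2.imwrite('pics/f_scene.png',q[...,::-1])
o=cv2.imread('pics/top0.png')
a=o[150:290,230:380];b=p[150:290,230:380,::-1]
cv2.imwrite('pics/f.png',np.vstack([np.hstack([cv2.resize(x,(400,373)) for x in(a,b)]),cv2.resize(q[...,::-1],(800,600))[200:427]]))
E
```

```text
t: 59.62
tool_pos: [0.5875, 0.0329, 0.2315]
tool_rot: [-0.0, 3.136, -0.001]
contact_force: [0.3, 0.6, 0.3]
opening: 0.085
grip_force: 0.0
t: 60.62
tool_pos: [0.4657, 0.3148, 0.2301]
tool_rot: [0.002, -3.141, 0.002]
contact_force: [-0.0, -0.3, 0.1]
opening: 0.0849
grip_force: 0.0
```

View pics/f.png

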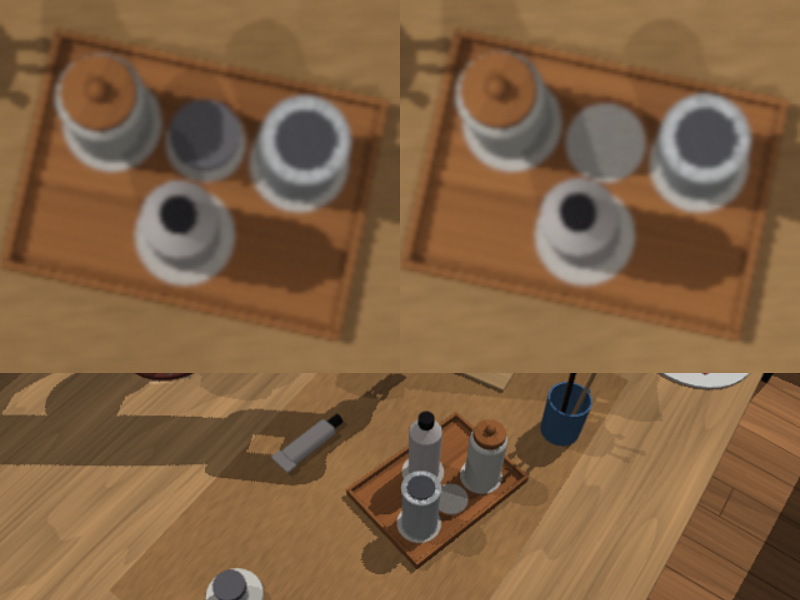

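The before and after crops match to within a pixel: bottle cap at (178,213) against (578,212), jar knob at (97,88) against (497,88), tin lid at (307,138) against (705,137). The pot stands on the coaster, and the mug and tube look undisturbed. Handing in.

```bash
python3 -c "
from station import ctrl
print(ctrl.finish_job())"
```

```text
the job is handed in; nothing more can be done
None
```

I handed the job in at about 61 s: the pot stands within about 4 mm of the coaster's middle, and the bottle, jar and tin are back upright in their starting places to within a pixel of the first picture; the judge's verdict was not shown.

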